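# Fit the outrigger feet to the desk microphone stands

### The arm

A 6-joint arm with a two-finger parallel gripper is mounted at the origin on the work surface. World frame = base frame: x ahead of the robot, y to its left, z up, the work surface at z = 0. Lengths are in m, angles in rad, forces in N, time in s.
With the tool pointing down it reaches from about 0.4 to 0.825 m from the base axis. Payload 7 kg.
Tool frame: the origin (TCP) lies at the very end of the fingers, on their centre line; the grasp point (between the pads) lies 19 mm behind it (tcp_to_grasp is the distance from the TCP to the grasp point, in m); x points along the fingers, z is the direction in which the jaws open and shut, and the axes are right-handed (so a half turn about x gives the same grasp; the last joint's range is limited). The gripper opens to 88 mm and grips with 3 to 60 N. Pads are 19 mm wide; open, the fingers measure 130 mm over their backs; the gripper's body (78 mm by 193 mm) begins 47 mm behind the grasp point.
Start: joints at [-0.86, 0.359, 0.012, 0, -1.224, -0.288], TCP at [0.277, -0.616, 0.227] pointing down, gripper open.
Joint ranges: [-3.07, 3.07], [-1.43, 2.12], [-1.02, 1.25], [-3.03, 1.67], [-3.05, -0], [-3.03, 3.03]. Speed limits (rad/s): [2.39, 2.39, 3.01, 3.14, 3.14, 3.14].

### API

Orientations are given as [roll, pitch, yaw] about the fixed x, y, z axes, in that order (R = Rz(yaw) Ry(pitch) Rx(roll)).
In Python, from station import get_state, grab_frame, job_done, tcp_to_grasp gives the robot as it stands. The module is installed in compiled form; this text tells all that it offers.
- The arm moves only by the shell command python3 -m crank 'ROWS' [FORCE]. ROWS is JSON, a list of rows, each a list of 7 numbers: the shift along the tool's x, y, z in m, then the turn, a rotation vector about the tool's x, y, z in rad, then the opening, from 0 (shut) to 1 (fully open). In form: [[x, y, z, wx, wy, wz, fingers], ...]. A call has 1 to 10 rows; each row is the pose to reach, as a shift and turn from the pose commanded when the call began, along the tool's axes at that moment; what a row does not reach only later rows make up. A row lasts 1/8 s, in which the tool goes at most 62.5 mm and 10.7 degrees, less where a joint would pass 70% of its speed; a pose out of reach is approached as far as the arm can. A call with a gripper value outside its range is refused whole. The fingers move at their own pace and stop on an object; FORCE is the grip in N (left out, the last holds). Time passes only in rows, so rows that repeat a pose let the fingers close. It gives the time, the measured TCP pose, the force and the opening at its end, in the units of the state.
- get_state(): the state, without advancing time (a new reading comes with each control period).
- grab_frame(name): name is "scene" or "top" or "wrist"; returns a dict with "pixels" (400x640x3 uint8, red, green, blue), "vfov" (degrees; the focal length in pixels is half the picture's height over the tangent of half this angle, whatever the lens; pixels are square), "cx", "cy" (the principal point, pixels), "extrinsics" (4x4, takes a point from world to camera coordinates). Camera axes: x right, y up, looking along -z (the intrinsics and any distortion apply to the point x, -y, -z); pixel columns grow to the right and rows downward; lengths in m; the calibration is good to about 2 mm. A picture is of the moment at which its call begins. There is no depth.
- job_done(): hands the job in, once; it reports no verdict.
The state is a dict: "t": time; "q": joint angles; "qd": joint speeds; "joint_efforts": joint torques, N m; "eef_pos": TCP position; "ee_rot": TCP orientation; "force": force on the tool from outside, world axes, zero at the start; "moment": the same for the moment, N m; "width": finger opening in m.
Only numpy, scipy, OpenCV 4.12 (cv2) and the standard library are available. Lean on these libraries where they do the work, as an engineer would, in place of code of your own. Each camera call takes 0.05 s, during which the arm holds its last target.

### The job

Take every outrigger foot out of the plywood storage block and fit it to the stand with the matching pole (smallest jaw to slimmest pole, and so on): slip its open jaw sideways round the pole and let it down flat on the base plate, the pole inside the jaw and the shank between the two lugs. With the jaw in your grip the pole is in the way, so lay each foot down on the mat first and take it again by the far end of its shank. Sometimes one of the feet is missing and its stand stays empty; leave the other things on the table where they are.

Things in the scene. Friction and masses are not known exactly. Their poses are not given: they have to be found in the camera images.
- slim_jaw (a point): centre of the jaw of the aluminium outrigger foot for the slim pole, half-way up. Open C-shaped jaw: bore 24 mm, gap 17 mm, 38 mm wide outside. x points out through the gap; the straight shank, 20 mm wide, runs to -x and ends 135 mm from this point. All 24 mm high, lies flat with z up. About 160 g, balance point some 55 mm from the jaw's centre.
- slim_pole (a point): stand with the slim pole, fixed: steel pole 11 mm in diameter on a base plate 10 mm thick; the point is on its axis at the plate's top. Plate reaches 85 mm to -x, 45 to +x, 32 to either side. A round black clutch 46 mm across, too wide for any jaw, sits on the pole 88 to 112 mm above the point, with a brass stub up to 124 mm.
- slim_lugs (a point): midway between the same stand's two lugs, at the plate's top, 52 mm from the pole towards -x. Lugs 15 mm long (x), 10 mm high, 27 mm apart inside, 43 mm outside. A fitted foot's shank lies between them, pointing to -x, so its jaw gap faces +x. Same axes as the pole's point.
- medium_jaw (a point): centre of the jaw of the aluminium outrigger foot for the medium pole, half-way up. Open C-shaped jaw: bore 35 mm, gap 25 mm, 49 mm wide outside. x points out through the gap; the straight shank, 20 mm wide, runs to -x and ends 135 mm from this point. All 24 mm high, lies flat with z up. About 160 g, balance point some 55 mm from the jaw's centre.
- medium_pole (a point): stand with the medium pole, fixed: steel pole 18 mm in diameter on a base plate 10 mm thick; the point is on its axis at the plate's top. Plate reaches 85 mm to -x, 45 to +x, 32 to either side. A round black clutch 46 mm across, too wide for any jaw, sits on the pole 88 to 112 mm above the point, with a brass stub up to 124 mm.
- medium_lugs (a point): midway between the same stand's two lugs, at the plate's top, 52 mm from the pole towards -x. Lugs 15 mm long (x), 10 mm high, 27 mm apart inside, 43 mm outside. A fitted foot's shank lies between them, pointing to -x, so its jaw gap faces +x. Same axes as the pole's point.
- thick_jaw (a point): centre of the jaw of the aluminium outrigger foot for the thick pole, half-way up. Open C-shaped jaw: bore 45 mm, gap 32 mm, 59 mm wide outside. x points out through the gap; the straight shank, 20 mm wide, runs to -x and ends 135 mm from this point. All 24 mm high, lies flat with z up. About 160 g, balance point some 55 mm from the jaw's centre.
- thick_pole (a point): stand with the thick pole, fixed: steel pole 26 mm in diameter on a base plate 10 mm thick; the point is on its axis at the plate's top. Plate reaches 85 mm to -x, 45 to +x, 32 to either side. A round black clutch 46 mm across, too wide for any jaw, sits on the pole 88 to 112 mm above the point, with a brass stub up to 124 mm.
- thick_lugs (a point): midway between the same stand's two lugs, at the plate's top, 52 mm from the pole towards -x. Lugs 15 mm long (x), 10 mm high, 27 mm apart inside, 43 mm outside. A fitted foot's shank lies between them, pointing to -x, so its jaw gap faces +x. Same axes as the pole's point.
- block_front (a point): fixed plywood block 300 (x) x 120 x 48 mm: middle of its front top edge; y points out of the front. Slots 24 mm wide at x = -105, 0, 105 mm, open at top and front, floor 12 mm above the table. At the start each foot lies in one, shank sunk in it out of fingers' reach, jaw overhanging the front: centre 36 to 40 mm out, gap pointing out along y.
- mat_top (a point): fixed rubber mat, 270 (x) x 170 (y) mm, 3 mm thick, empty: room to lay things down; the point is the centre of its top
- tape: roll of cloth tape lying flat, 110 mm across, 48 mm high; a bystander; origin at its underside
- spray: white can, 56 mm across, 150 mm tall; a bystander; origin at its underside
- mug: white mug, 80 mm across, 90 mm tall; a bystander; origin at its underside
- junction: dark steel box 110 x 85 x 50 mm; a bystander; origin at its underside
- driver: screwdriver 150 mm long, lying; a bystander; origin at its underside (on its long axis)
- jar: glass jar 70 mm across, 80 mm tall; a bystander; origin at its underside
- tray: open grey tray 120 x 90 x 40 mm; a bystander; origin at its underside
- foot_slim: the same outrigger as slim_jaw: origin 12 mm below that point (at the underside of the jaw's centre), same axes
- foot_medium: the same outrigger as medium_jaw: origin 12 mm below that point (at the underside of the jaw's centre), same axes
- foot_thick: the same outrigger as thick_jaw: origin 12 mm below that point (at the underside of the jaw's centre), same axes
Not all that is in view belongs to the job. Leave any blue look-alike of the foot_slim alone. What is shaped like the foot_thick but pink is not meant.

How it is judged:
At the end, for the whole second after the job is handed in: Each outrigger that is present lies flat (within 0.1 rad) on the base of its own stand: pole inside the jaw (jaw centre from 5 mm before to just past fully home, within 8 mm sideways), underside within 4 mm of the plate, shank between the lugs in line with the stand within 0.15 rad, at rest (x of slim_jaw in the frame of slim_pole between -0.005 and 0.0085 m and y of slim_jaw in the frame of slim_pole between -0.008 and 0.008 m and z of slim_jaw in the frame of slim_pole between 0.008 and 0.016 m and angle between the x axis of slim_jaw and the x axis of slim_pole, either way round below 0.15 rad and angle between the z axis of slim_jaw and the z axis of slim_pole, either way round below 0.1 rad and linear speed of each of foot_slim, foot_medium, foot_thick below 0.02 m/s and x of medium_jaw in the frame of medium_pole between -0.005 and 0.0105 m and y of medium_jaw in the frame of medium_pole between -0.008 and 0.008 m and z of medium_jaw in the frame of medium_pole between 0.008 and 0.016 m and angle between the x axis of medium_jaw and the x axis of medium_pole, either way round below 0.15 rad and angle between the z axis of medium_jaw and the z axis of medium_pole, either way round below 0.1 rad and x of thick_jaw in the frame of thick_pole between -0.005 and 0.0115 m and y of thick_jaw in the frame of thick_pole between -0.008 and 0.008 m and z of thick_jaw in the frame of thick_pole between 0.008 and 0.016 m and angle between the x axis of thick_jaw and the x axis of thick_pole, either way round below 0.15 rad and angle between the z axis of thick_jaw and the z axis of thick_pole, either way round below 0.1 rad); the robot touches nothing.
It fails at once if a bystander is pushed more than 5 cm (distance of any of tape, spray, mug, junction, driver, jar, tray from where it was at the start of the episode above 0.05 m).
It fails at once if a bystander is tipped over (angle between any of tape, spray, mug, junction, jar, tray's own z axis and vertical above 0.5 rad).
Of foot_slim, foot_medium, foot_thick only 2 to 3 are there at a start; the rules pass over those that are not, and their reading is None.
At some moment in a run one of foot_slim, foot_medium, foot_thick may be knocked a few centimetres aside while the robot is not near it.
Once in a run the grip may slacken for a moment while it holds something.
It also fails if it takes over 210 s, if anything falls off the work surface, if the arm or the gripper's body presses on something with over 40 N, if the wrist force passes 120 N, or if a joint passes its speed limit or range.

## Working session

There is one attempt and no reset: what is moved stays moved. The work goes in short steps, Python scripts to look and compute and a shell command to move; the robot and the scene stay as the last step left them, time stands still between calls to the robot, and variables do not carry over. Pictures are saved under pics/ and viewed, and the job is handed in when it is done.

```bash
mkdir -p pics
python3 - <<'E'
from station import *
import cv2
s=get_state(); print(s); print(tcp_to_grasp if not callable(tcp_to_grasp) else tcp_to_grasp())
for n in ["scene","top","wrist"]:
    f=grab_frame(n); print(n,f["vfov"],f["cx"],f["cy"],f["extrinsics"].tolist() if hasattr(f["extrinsics"],'tolist') else f["extrinsics"],[k for k in f])
    cv2.imwrite(f"pics/{n}0.png",f["pixels"][:,:,::-1])
E
```

```text
{'t': 0.0, 'q': array([-8.59880390e-01,  3.59397630e-01,  1.10475032e-02, -3.37646118e-04,
       -1.22409358e+00, -2.88111794e-01]), 'qd': array([ 0.000172  , -0.00071644, -0.00014724,  0.00153784, -0.00128081,
       -0.0003411 ]), 'joint_efforts': array([-7.67969177e-04, -5.82716739e+01,  2.93037021e+01,  6.99683726e+00,
        6.79407429e-03, -1.33301578e-04]), 'eef_pos': array([ 0.27674101, -0.61512209,  0.22561305]), 'ee_rot': array([0.09779634, 1.56911864, 2.09128182]), 'force': array([-0.01615282, -0.75180399,  0.12996287]), 'moment': array([-0.00837227,  0.01966275,  0.01226088]), 'width': 0.08803048702389389}
0.0188
scene 53.928320343240124 314.34253958671684 197.00571203654954 [[-0.19272327714825585, 0.9810786825659569, 0.018502893284097745, 0.09778541147237639], [-0.6168011434066736, -0.13578683308629247, 0.7753181833625569, 0.2777566529969093], [0.7631605911847498, 0.13800925539630113, 0.6312997366445686, -1.6576536081427933], [0.0, 0.0, 0.0, 1.0]] ['pixels', 'vfov', 'cx', 'cy', 'extrinsics']
top 43.01210911532755 324.5034987403439 198.9748546933043 [[0.021192002597447537, -0.9997228558384236, -0.01025234315541854, 0.00310892417578978], [0.9956438487446667, 0.020172009286290902, 0.09102975611447502, -0.5409975841357223], [-0.09079771738770082, -0.012136785225934903, 0.9957953971381686, -1.6271329456169097], [0.0, 0.0, 0.0, 1.0]] ['pixels', 'vfov', 'cx', 'cy', 'extrinsics']
wrist 63.91790693354311 318.11998186817976 197.15206867420432 [[-0.4097878084688427, 0.9121794987908385, 0.001585564882757014, 0.6747062261033777], [-0.8672777726065714, -0.3890763185466021, -0.3105622055060902, 0.0386707194721832], [-0.282671571214523, -0.1286397307674318, 0.9505517358330348, -0.3928885873769241], [0.0, 0.0, 0.0, 1.0]] ['pixels', 'vfov', 'cx', 'cy', 'extrinsics']
```

View pics/scene0.png

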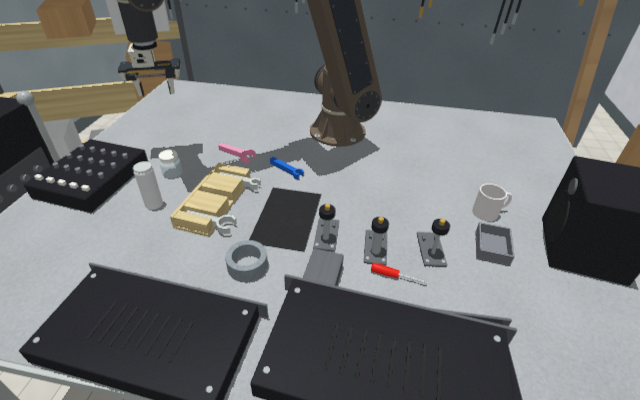

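View pics/top0.png

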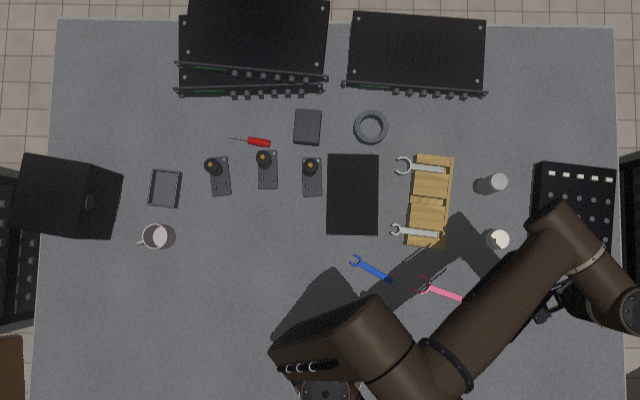

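View pics/wrist0.png

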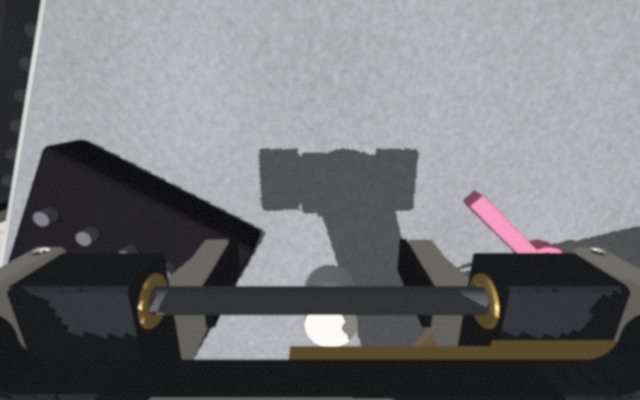

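```bash
cat > h.py <<'E'
import numpy as np, cv2
from station import *
from scipy.spatial.transform import Rotation as R
def P(f,p):
    p=np.atleast_2d(np.asarray(p,float)); E=np.asarray(f["extrinsics"]); c=p@E[:3,:3].T+E[:3,3]
    F=200/np.tan(np.radians(f["vfov"])/2)
    return np.c_[f["cx"]+F*c[:,0]/-c[:,2], f["cy"]-F*c[:,1]/-c[:,2]]
def U(f,uv,z):
    uv=np.atleast_2d(np.asarray(uv,float)); E=np.asarray(f["extrinsics"]);F=200/np.tan(np.radians(f["vfov"])/2)
    d=np.c_[(uv[:,0]-f["cx"])/F,-(uv[:,1]-f["cy"])/F,-np.ones(len(uv))]@E[:3,:3]
    o=-E[:3,:3].T@E[:3,3]
    return o+d*((np.asarray(z)-o[2])/d[:,2])[:,None]
def crop(f,x,y,w,h,k,name):
    im=f["pixels"][y:y+h,x:x+w,::-1]
    cv2.imwrite("pics/"+name,cv2.resize(im,None,fx=k,fy=k,interpolation=cv2.INTER_CUBIC))
E
python3 - <<'E'
from h import *
f=grab_frame("top")
crop(f,320,110,160,200,3,"a1.png") if 0 else crop(f,330,120,200,150,4,"a1.png")
crop(f,190,120,200,150,4,"a2.png")
print(U(f,[[400,165],[395,230],[212,165],[263,157],[311,167]],[.03,.03,.13,.13,.13]))
f=grab_frame("scene")
crop(f,150,150,160,120,5,"a3.png")
crop(f,300,190,160,90,5,"a4.png")
E
```

```text
[[ 0.65647098 -0.22937898  0.03      ]
 [ 0.444599   -0.2149234   0.03      ]
 [ 0.62899026  0.36079587  0.13      ]
 [ 0.65688676  0.20475857  0.13      ]
 [ 0.62874986  0.05649769  0.13      ]]
```

View pics/a1.png

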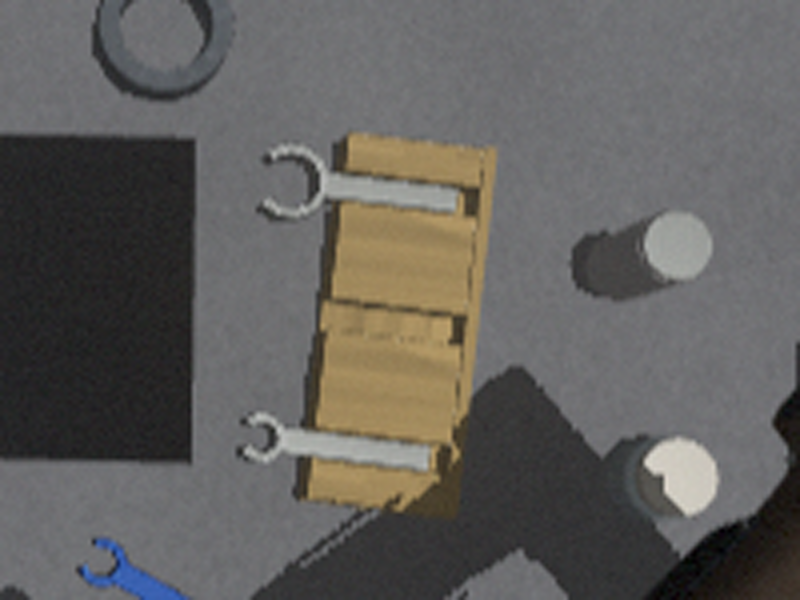

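View pics/a2.png

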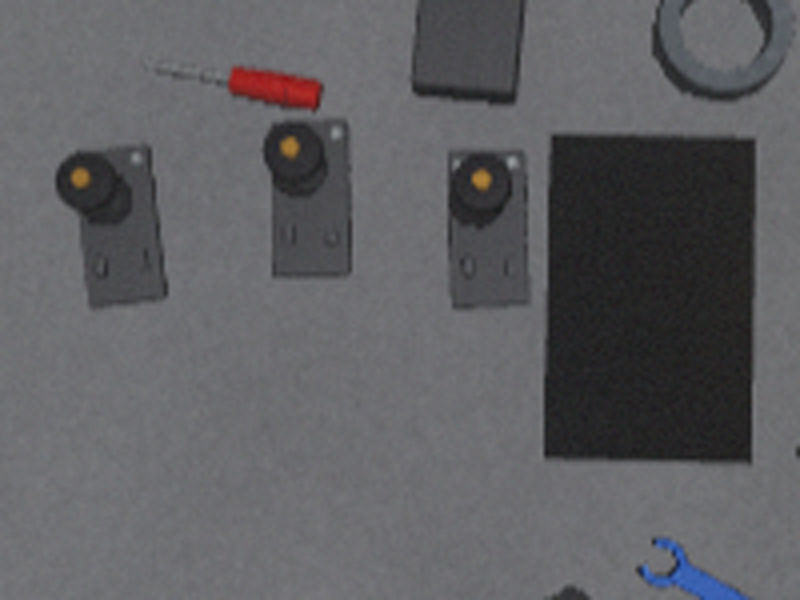

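View pics/a3.png

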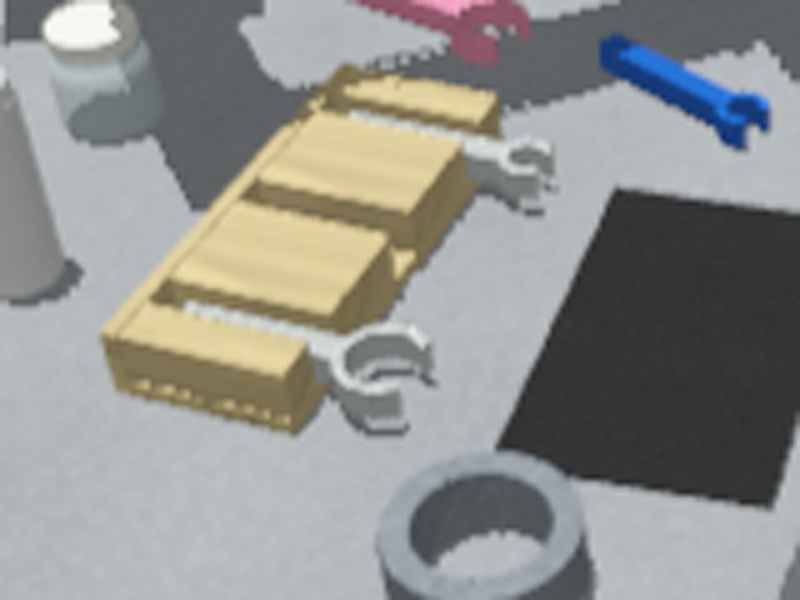

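View pics/a4.png

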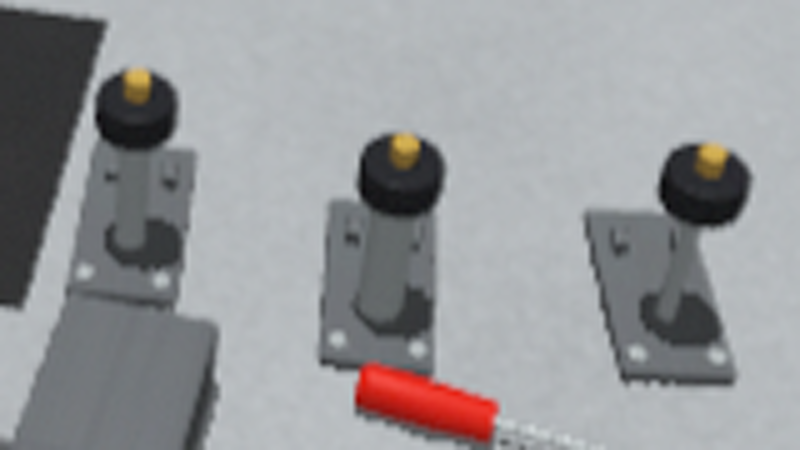

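Run:
```python
from h import *
np.set_printoptions(precision=4,suppress=True)
s=get_state(); Rt=R.from_euler('xyz',s['ee_rot']).as_matrix(); print(Rt, s['t'])
f=grab_frame("wrist"); E=f["extrinsics"]; c=-E[:3,:3].T@E[:3,3]
print("cam in tool",Rt.T@(c-s['eef_pos'])); print("cam axes in tool (cols)",Rt.T@E[:3,:3].T)
f=grab_frame("top"); 
def q(x0,y0,k,pts): return [[x0+u/k,y0+v/k] for u,v in pts]
# mat corners crop a2
print("mat",U(f,q(190,120,4,[[552,135],[755,139],[751,462],[545,458]]),[.003]*4))
# plates: corners at z=.01
for n,p in dict(med=[[450,151],[525,150],[530,303],[454,307]],thick=[[272,122],[348,120],[350,275],[273,277]],slim=[[75,160],[150,146],[166,297],[90,307]]).items(): print(n,U(f,q(190,120,4,p),[.01]*4))
print("block",U(f,q(330,120,4,[[348,135],[496,150],[306,495]]),[.048]*3))
print("tape etc",U(f,q(330,120,4,[[163,35],[678,245],[678,475]]),[.048,.15,.08]))
print(U(f,[[165,188],[155,237],[308,127],[258,142],[238,139]],[.04,.09,.05,.02,.01]))
```

```text
[[-0.0004 -0.912  -0.4103]
 [ 0.0007 -0.4103  0.912 ]
 [-1.      0.0001  0.0008]] 0.25
cam in tool [-0.1587  0.0856 -0.0005]
cam axes in tool (cols) [[-0.0001  0.3107 -0.9505]
 [-0.0005  0.9505  0.3107]
 [ 1.      0.0005  0.    ]]
mat [[ 0.694   0.0062  0.003 ]
 [ 0.6939 -0.1624  0.003 ]
 [ 0.4263 -0.1622  0.003 ]
 [ 0.4261  0.0064  0.003 ]]
med [[0.6777 0.0902 0.01  ]
 [0.6797 0.0282 0.01  ]
 [0.5527 0.0213 0.01  ]
 [0.5481 0.0837 0.01  ]]
thick [[0.6991 0.2385 0.01  ]
 [0.702  0.1754 0.01  ]
 [0.5728 0.17   0.01  ]
 [0.5699 0.2334 0.01  ]]
slim [[0.6641 0.4009 0.01  ]
 [0.677  0.339  0.01  ]
 [0.5516 0.321  0.01  ]
 [0.542  0.3833 0.01  ]]
block [[ 0.6913 -0.2814  0.048 ]
 [ 0.6814 -0.4005  0.048 ]
 [ 0.4011 -0.2495  0.048 ]]
tape etc [[ 0.7706 -0.1312  0.048 ]
 [ 0.5935 -0.5119  0.15  ]
 [ 0.4226 -0.5334  0.08  ]]
[[0.5647 0.5318 0.04  ]
 [0.4053 0.5388 0.09  ]
 [0.7721 0.0726 0.05  ]
 [0.7257 0.2379 0.02  ]
 [0.7365 0.3063 0.01  ]]
```

```bash
cat >> h.py <<'E'
np.set_printoptions(precision=4,suppress=True)
def plan(pos,ydeg,s=None):
    """delta from measured pose to tool-down pose with tool y at world angle ydeg"""
    s=s or get_state(); R0=R.from_euler('xyz',s['ee_rot'])
    a=np.radians(ydeg); y=np.array([np.cos(a),np.sin(a),0]); x=np.array([0,0,-1.]); z=np.cross(x,y)
    R1=R.from_matrix(np.c_[x,y,z])
    d=R0.inv().apply(np.asarray(pos)-s['eef_pos']); r=(R0.inv()*R1).as_rotvec()
    print("rows: shift",d.round(4),"rot",r.round(4),"| deg",np.degrees(np.linalg.norm(r)).round(1))
def st():
    s=get_state(); M=R.from_euler('xyz',s['ee_rot']).as_matrix()
    print("t %.2f"%s['t'],"pos",s['eef_pos'],"ydeg %.2f"%np.degrees(np.arctan2(M[1,1],M[0,1])),"xaxis",M[:,0],"F",s['force'],"w %.4f"%s['width'],"q",s['q'])
    return s
E
python3 - <<'E'
from h import *
plan([.6548,-.235,.16],-96.3)
f=grab_frame("top")
q=lambda p:[[330+u/4,120+v/4] for u,v in p]
print(U(f,q([[293,182],[458,202],[264,437],[430,459]]),[.036]*4))
E
```

```text
rows: shift [ 0.0664 -0.5008  0.1919] rot [-1.0381  0.0004  0.0002] | deg 59.5
[[ 0.6541 -0.2391  0.036 ]
 [ 0.6403 -0.3727  0.036 ]
 [ 0.4469 -0.2173  0.036 ]
 [ 0.432  -0.3502  0.036 ]]
```

```bash
python3 -m crank '[[0.066,-0.5,0.192,-1.038,0,0,1],[0.066,-0.5,0.192,-1.038,0,0,1],[0.066,-0.5,0.192,-1.038,0,0,1],[0.066,-0.5,0.192,-1.038,0,0,1],[0.066,-0.5,0.192,-1.038,0,0,1],[0.066,-0.5,0.192,-1.038,0,0,1],[0.066,-0.5,0.192,-1.038,0,0,1],[0.066,-0.5,0.192,-1.038,0,0,1],[0.066,-0.5,0.192,-1.038,0,0,1],[0.066,-0.5,0.192,-1.038,0,0,1]]' 60
python3 - <<'E'
from h import *
st()
f=grab_frame("wrist"); cv2.imwrite("pics/w1.png",f["pixels"][:,:,::-1])
# predicted outline of jaw
c=np.array([.6541,-.2391]); a=np.radians(np.linspace(0,360,73))
for z in(.036,.012):
  print(P(f,[[*c,z]]))
E
```

```text
t: 1.65
eef_pos: [0.6557, -0.2328, 0.1594]
ee_rot: [-0.094, 1.57, 2.941]
force: [-0.9, -0.6, -0.8]
width: 0.0876
t 1.65 pos [ 0.6557 -0.2328  0.1594] ydeg -96.11 xaxis [-0.0011  0.0002 -1.    ] F [-0.9324 -0.5934 -0.8183] w 0.0876 q [-0.062   0.4363 -0.0256 -0.0002 -1.11   -0.0446]
[[318.3949 183.568 ]]
[[318.3424 176.9665]]
```

View pics/w1.png

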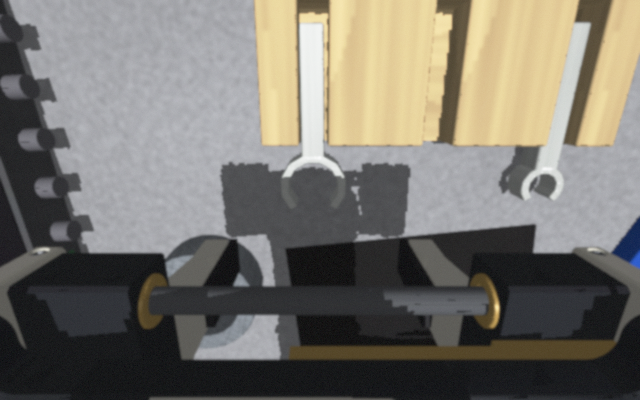

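Run:
```python
from h import *
f=grab_frame("wrist"); crop(f,240,0,340,240,2.35,"w1b.png")
print(U(f,[[313,186],[312,28],[544,184],[580,26]],[.036]*4))
```

```text
[[ 0.6583 -0.2385  0.036 ]
 [ 0.6444 -0.3677  0.036 ]
 [ 0.4478 -0.2174  0.036 ]
 [ 0.4337 -0.3463  0.036 ]]
```

View pics/w1b.png

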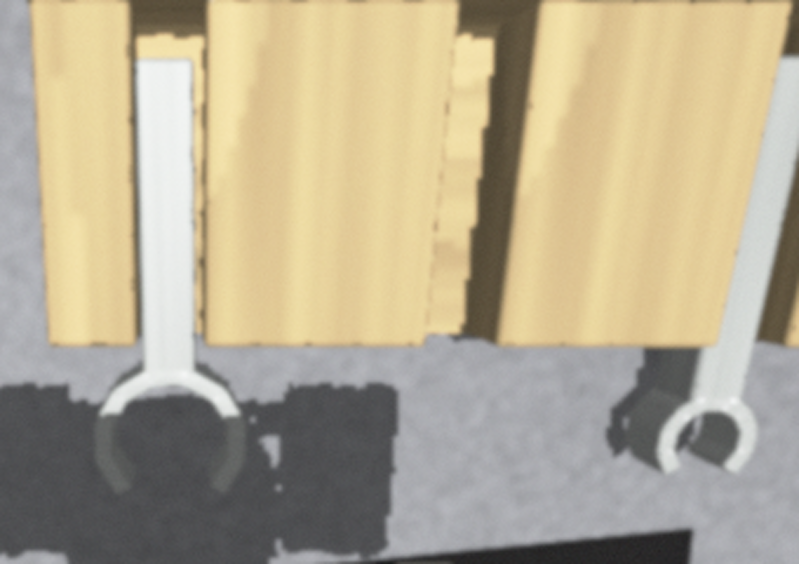

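Run:
```python
from h import *
plan([.657,-.238,.0135],-96.15)
```

```text
rows: shift [ 0.1467  0.0027 -0.0034] rot [-0.0018  0.0007 -0.0001] | deg 0.1
```

```bash
python3 -m crank '[[0.03,0.003,-0.003,0,0,0,1],[0.06,0.003,-0.003,0,0,0,1],[0.09,0.003,-0.003,0,0,0,1],[0.12,0.003,-0.003,0,0,0,1],[0.135,0.003,-0.003,0,0,0,1],[0.146,0.003,-0.003,0,0,0,1],[0.146,0.003,-0.003,0,0,0,1],[0.146,0.003,-0.003,0,0,0,1]]' 60
python3 -c "
from h import *
st(); f=grab_frame('wrist'); cv2.imwrite('pics/w2.png',f['pixels'][:,:,::-1])"
```

```text
t: 2.75
eef_pos: [0.6575, -0.2388, 0.0157]
ee_rot: [3.011, 1.569, -0.24]
force: [0.0, -0.0, 0.1]
width: 0.0877
t 2.75 pos [ 0.6575 -0.2388  0.0157] ydeg -96.29 xaxis [ 0.0015 -0.0004 -1.    ] F [ 0.0147 -0.0263  0.1358] w 0.0877 q [-0.0705  0.5752 -0.1571  0.0004 -0.837  -0.0395]
```

View pics/w2.png

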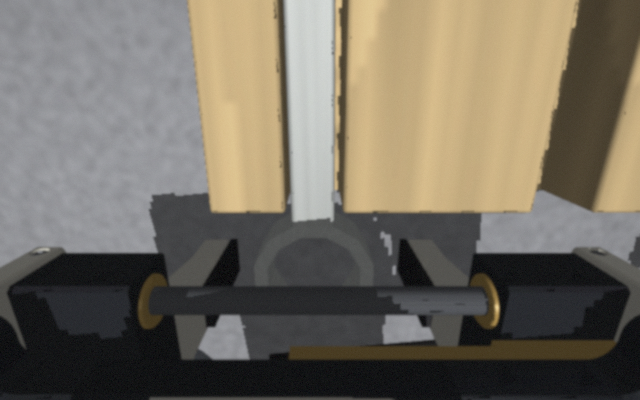

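```bash
python3 -m crank '[[0,0,0,0,0,0,0.6],[0,0,0,0,0,0,0.6],[0,0,0,0,0,0,0.6],[0,0,0,0,0,0,0.6],[0,0,0,0,0,0,0.6],[0,0,0,0,0,0,0.6]]' 60
```

```text
t: 3.55
eef_pos: [0.6571, -0.2386, 0.0147]
ee_rot: [3.131, 1.57, -0.12]
force: [0.5, 0.2, 1.7]
width: 0.0584
```

```bash
python3 -m crank '[[-0.01,0,0,0,0,0,0.4],[-0.02,0,0,0,0,0,0.4],[-0.035,0,0,0,0,0,0.4],[-0.05,0,0,0,0,0,0.4],[-0.065,0,0,0,0,0,0.4],[-0.08,0,0,0,0,0,0.4],[-0.095,0,0,0,0,0,0.4],[-0.095,0,0,0,0,0,0.4]]' 60
python3 -c "
from h import *
st(); f=grab_frame('wrist'); cv2.imwrite('pics/w3.png',f['pixels'][:,:,::-1])
plan([.632,-.085,.110],180);f=grab_frame('scene');crop(f,150,100,200,150,4,'s3.png')"
```

```text
t: 4.55
eef_pos: [0.6577, -0.2388, 0.1114]
ee_rot: [3.09, 1.568, -0.161]
force: [0.1, 0.1, -2.0]
width: 0.0585
t 4.55 pos [ 0.6577 -0.2388  0.1114] ydeg -96.29 xaxis [ 0.0028 -0.0005 -1.    ] F [ 0.0569  0.1134 -2.0273] w 0.0585 q [-0.0704  0.4788 -0.0737  0.0003 -1.0154 -0.0396]
rows: shift [ 0.0002 -0.1499  0.0418] rot [ 1.4607 -0.0008  0.001 ] | deg 83.7
```

View pics/w3.png

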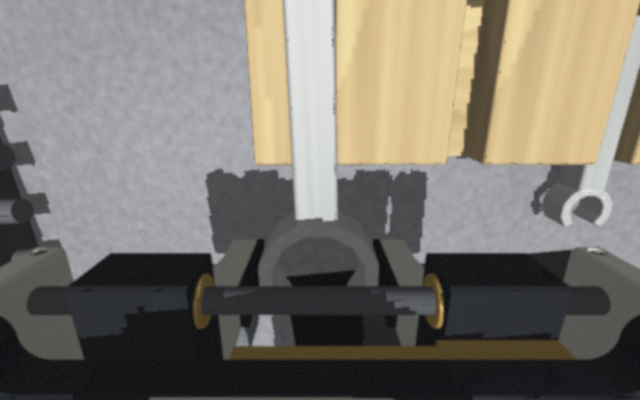

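View pics/s3.png

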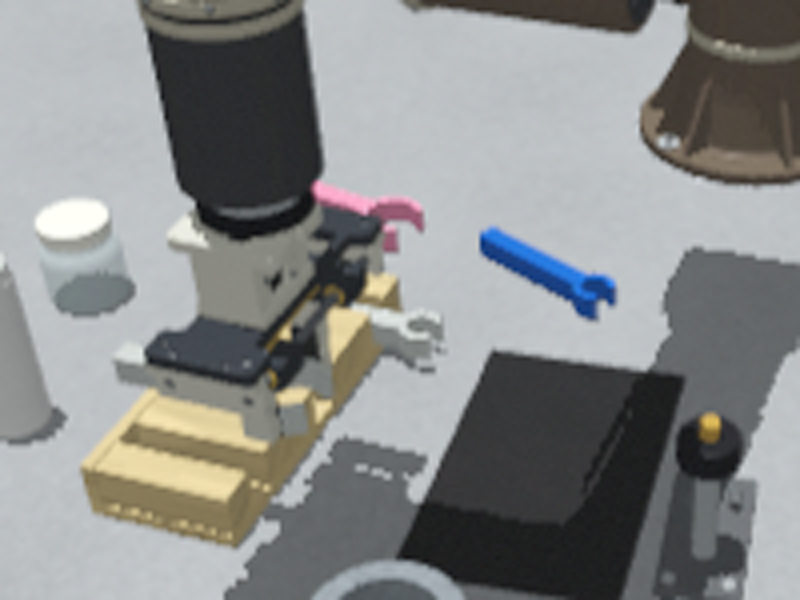

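```bash
python3 -m crank '[[0,-0.03,0.008,0.15,0,0,0.4],[0,-0.06,0.016,0.3,0,0,0.4],[0,-0.09,0.024,0.46,0,0,0.4],[0,-0.12,0.032,0.63,0,0,0.4],[0,-0.15,0.042,0.8,0,0,0.4],[0,-0.15,0.042,0.97,0,0,0.4],[0,-0.15,0.042,1.14,0,0,0.4],[0,-0.15,0.042,1.31,0,0,0.4],[0,-0.15,0.042,1.461,0,0,0.4],[0,-0.15,0.042,1.461,0,0,0.4]]' 60
python3 -c "
from h import *
st(); plan([.632,-.085,.0085],180)"
```

```text
t: 5.9
eef_pos: [0.6311, -0.0849, 0.1088]
ee_rot: [1.63, 1.57, -3.081]
force: [-0.1, 0.2, -2.2]
width: 0.0587
t 5.90 pos [ 0.6311 -0.0849  0.1088] ydeg -179.95 xaxis [-0.0012 -0.0001 -1.    ] F [-0.0645  0.2025 -2.1518] w 0.0587 q [ 0.1722  0.3914 -0.2252 -0.0002 -0.9554 -1.7421]
rows: shift [ 0.1003 -0.001  -0.0001] rot [ 0.0008 -0.0001 -0.0012] | deg 0.1
```

```bash
python3 -m crank '[[0.02,0,0,0,0,0,0.4],[0.045,0,0,0,0,0,0.4],[0.065,0,0,0,0,0,0.4],[0.08,0,0,0,0,0,0.4],[0.092,0,0,0,0,0,0.4],[0.098,0,0,0,0,0,0.4],[0.1,0,0,0,0,0,0.4],[0.1,0,0,0,0,0,0.4]]' 60
python3 -c "
from h import *
st(); f=grab_frame('scene');crop(f,200,100,200,150,4,'s4.png')"
```

```text
t: 6.9
eef_pos: [0.6318, -0.0849, 0.0099]
ee_rot: [-1.549, 1.57, 0.022]
force: [-0.1, -1.0, -1.9]
width: 0.0585
t 6.90 pos [ 0.6318 -0.0849  0.0099] ydeg -180.00 xaxis [ 0.0006  0.     -1.    ] F [-0.0839 -1.0462 -1.8639] w 0.0585 q [ 0.1721  0.5033 -0.3131  0.0001 -0.7538 -1.7429]
```

View pics/s4.png

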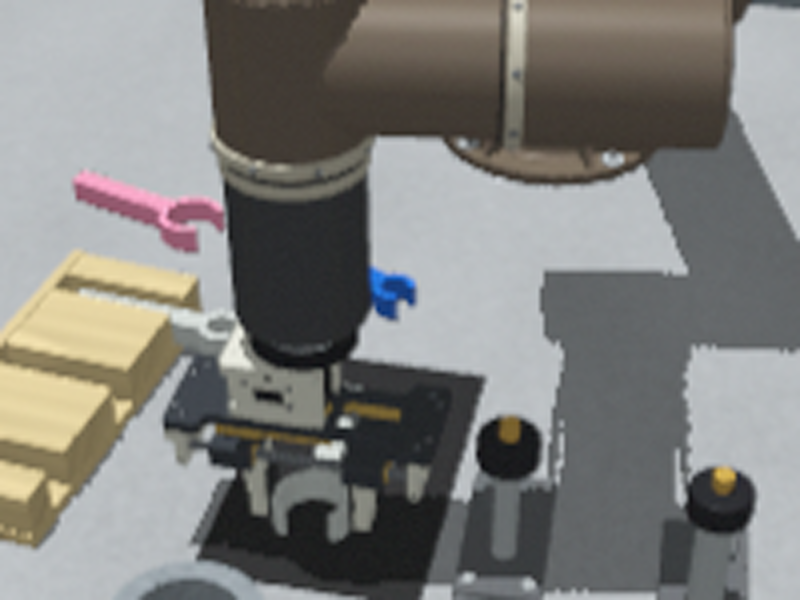

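```bash
python3 -m crank '[[0.002,0,0,0,0,0,0.4],[0.004,0,0,0,0,0,0.4],[0.004,0,0,0,0,0,0.4],[0.004,0,0,0,0,0,1],[0.004,0,0,0,0,0,1],[0.004,0,0,0,0,0,1],[-0.03,0,0,0,0,0,1],[-0.08,0,0,0,0,0,1],[-0.13,0,0,0,0,0,1],[-0.13,0,0,0,0,0,1]]' 60
python3 -c "
from h import *
st(); f=grab_frame('wrist');cv2.imwrite('pics/w5.png',f['pixels'][:,:,::-1])
f=grab_frame('top');crop(f,310,140,100,110,5,'t5.png')
plan([.515,-.085,.135],0)"
```

```text
t: 8.2
eef_pos: [0.6343, -0.0848, 0.1446]
ee_rot: [-1.527, 1.562, 0.045]
force: [0.9, -0.0, -0.4]
width: 0.088
t 8.20 pos [ 0.6343 -0.0848  0.1446] ydeg -179.97 xaxis [ 0.0085  0.0004 -1.    ] F [ 0.8766 -0.0469 -0.3955] w 0.0880 q [ 0.1721  0.3573 -0.1867  0.0013 -1.0183 -1.7431]
rows: shift [ 0.005   0.1166 -0.0003] rot [ 3.1412  0.0021 -0.0008] | deg 180.0
```

View pics/w5.png

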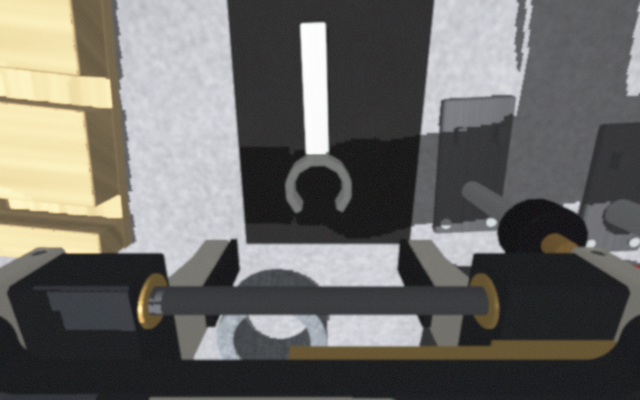

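View pics/t5.png

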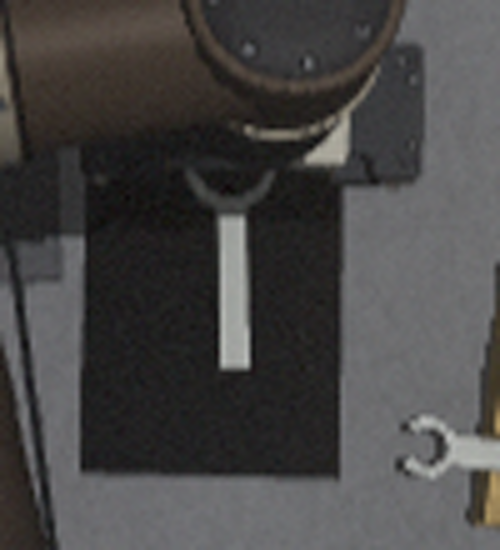

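```bash
python3 -m crank '[[-0.01,0.02,0,-0.18,0,0,1],[-0.01,0.04,0,-0.36,0,0,1],[-0.01,0.06,0,-0.54,0,0,1],[-0.01,0.08,0,-0.72,0,0,1],[-0.01,0.1,0,-0.9,0,0,1],[-0.01,0.116,0,-1.08,0,0,1],[-0.01,0.116,0,-1.26,0,0,1],[-0.01,0.116,0,-1.44,0,0,1],[-0.01,0.116,0,-1.62,0,0,1],[-0.01,0.116,0,-1.8,0,0,1]]' 60
python3 -c "
from h import *
st(); plan([.515,-.085,.155],0)"
```

```text
t: 9.55
eef_pos: [0.5145, -0.085, 0.1481]
ee_rot: [-0.119, 1.568, -3.026]
force: [-0.2, -0.6, -1.3]
width: 0.0874
t 9.55 pos [ 0.5145 -0.085   0.1481] ydeg -76.55 xaxis [-0.0027 -0.0003 -1.    ] F [-0.2065 -0.6273 -1.3217] w 0.0874 q [ 0.2127  0.1764 -0.4318 -0.0003 -0.9653  0.0222]
rows: shift [-0.0069  0.0001 -0.0004] rot [-1.3361  0.0021  0.0021] | deg 76.6
```

```bash
python3 -m crank '[[0,0,0,-0.18,0,0,1],[0,0,0,-0.36,0,0,1],[0,0,0,-0.54,0,0,1],[0,0,0,-0.72,0,0,1],[0,0,0,-0.9,0,0,1],[0,0,0,-1.08,0,0,1],[0,0,0,-1.25,0,0,1],[0,0,0,-1.336,0,0,1],[0,0,0,-1.336,0,0,1],[0,0,0,-1.336,0,0,1]]' 60
python3 -c "
from h import *
st(); f=grab_frame('wrist');cv2.imwrite('pics/w6.png',f['pixels'][:,:,::-1])
"
```

```text
t: 10.8
eef_pos: [0.5151, -0.0849, 0.1488]
ee_rot: [-1.426, 1.569, -3.004]
force: [-0.0, 0.1, 0.1]
width: 0.0877
t 10.80 pos [ 0.5151 -0.0849  0.1488] ydeg -0.45 xaxis [-0.0014 -0.0002 -1.    ] F [-0.0481  0.0546  0.1242] w 0.0877 q [ 0.2127  0.1757 -0.4308 -0.0001 -0.9657  1.3503]
```

View pics/w6.png

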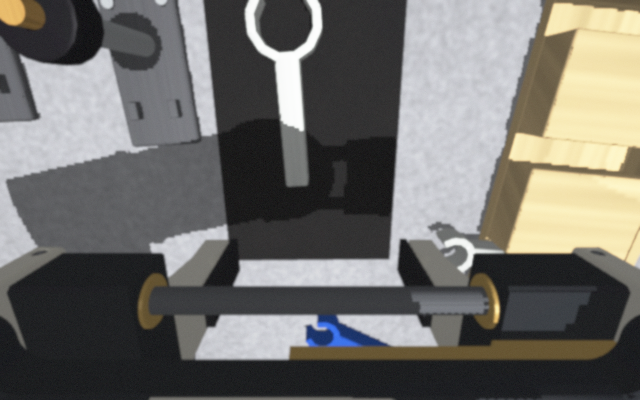

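```bash
cat >> h.py <<'E'
def footmask(f,lo=0,roi=None):
    pass
E
python3 -c "
from h import *
f=grab_frame('wrist')
u=U(f,[[284,18],[297,186],[289,58]],[.027]*3);print(u);d=u[0]-u[1];print(np.hypot(*d[:2]),np.degrees(np.arctan2(d[1],d[0])))
f=grab_frame('top');crop(f,310,140,100,110,5,'t6.png')
"
```

```text
[[ 0.6545 -0.0602  0.027 ]
 [ 0.5183 -0.0665  0.027 ]
 [ 0.6258 -0.0631  0.027 ]]
0.13629168957344576 2.6242506153123055
```

View pics/t6.png

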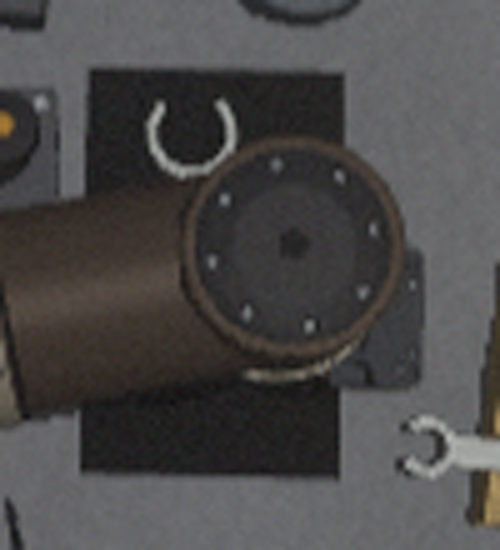

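```bash
python3 -c "
from h import *
plan([.534,-.0658,.0075],2.6)"
```

```text
rows: shift [ 0.1418  0.0186 -0.0193] rot [-0.0522  0.0001  0.0004] | deg 3.0
```

```bash
python3 -m crank '[[0.02,0.019,-0.019,-0.053,0,0,1],[0.05,0.019,-0.019,-0.053,0,0,1],[0.08,0.019,-0.019,-0.053,0,0,0.6],[0.1,0.019,-0.019,-0.053,0,0,0.6],[0.12,0.019,-0.019,-0.053,0,0,0.6],[0.13,0.019,-0.019,-0.053,0,0,0.6],[0.138,0.019,-0.019,-0.053,0,0,0.6],[0.14,0.019,-0.019,-0.053,0,0,0.6],[0.14,0.019,-0.019,-0.053,0,0,0.6]]' 60
python3 -c "
from h import *
st(); f=grab_frame('wrist');cv2.imwrite('pics/w7.png',f['pixels'][:,:,::-1])
"
```

```text
t: 12.08
eef_pos: [0.5349, -0.0659, 0.0099]
ee_rot: [1.622, 1.57, 0.099]
force: [0.2, -0.4, 0.6]
width: 0.0525
t 12.07 pos [ 0.5349 -0.0659  0.0099] ydeg 2.71 xaxis [ 0.0006  0.0001 -1.    ] F [ 0.2111 -0.3578  0.621 ] w 0.0525 q [ 0.2412  0.3804 -0.5418  0.0001 -0.648   1.3767]
```

View pics/w7.png

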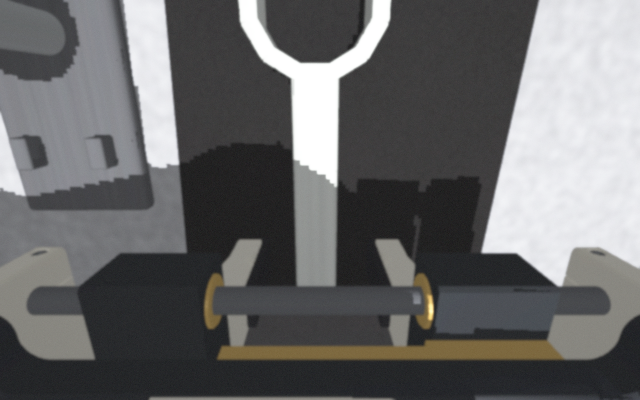

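```bash
python3 -m crank '[[0.002,0,0,0,0,0,0.6],[0.002,0,0,0,0,0,0.1],[0.002,0,0,0,0,0,0.1],[0.002,0,0,0,0,0,0.1],[0.002,0,0,0,0,0,0.1],[0.002,0,0,0,0,0,0.1],[-0.02,0,0,0,0,0,0.1],[-0.06,0,0,0,0,0,0.1],[-0.1,0,0,0,0,0,0.1],[-0.1,0,0,0,0,0,0.1]]' 60
python3 -c "
from h import *
st(); f=grab_frame('wrist');cv2.imwrite('pics/w8.png',f['pixels'][:,:,::-1])
"
```

```text
t: 13.38
eef_pos: [0.5365, -0.0657, 0.1126]
ee_rot: [1.685, 1.565, 0.162]
force: [0.1, -0.3, -2.3]
width: 0.0195
t 13.38 pos [ 0.5365 -0.0657  0.1126] ydeg 2.73 xaxis [ 0.0056  0.0009 -1.    ] F [ 0.0721 -0.3446 -2.3275] w 0.0195 q [ 0.2412  0.2407 -0.4422  0.0006 -0.8823  1.3768]
```

View pics/w8.png

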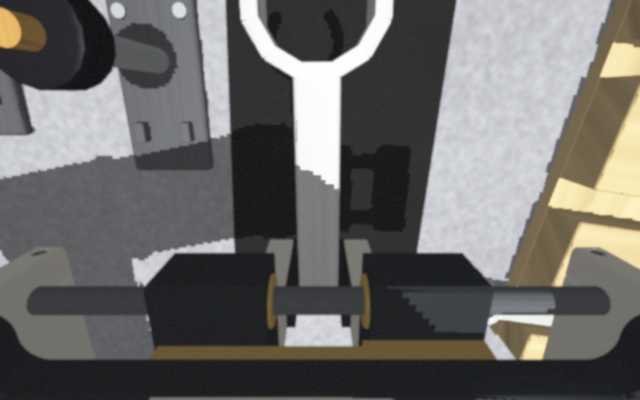

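```bash
python3 -c "
from h import *
plan([.461,.197,.20],2.4)
s=get_state();f=grab_frame('wrist')
M=R.from_euler('xyz',s['ee_rot'])
for h in(.017,.0185,.020):
  u=U(f,[[317,76],[317,63],[317.5,200]],[s['eef_pos'][2]+h]*3); print(M.inv().apply(u-s['eef_pos']))
"
```

```text
rows: shift [-0.0894 -0.0614 -0.2661] rot [ 0.0051 -0.0007 -0.0024] | deg 0.3
[[-0.0168  0.0906  0.0003]
 [-0.0168  0.0956  0.0003]
 [-0.0169  0.0364  0.0004]]
[[-0.0183  0.0906  0.0003]
 [-0.0183  0.0955  0.0003]
 [-0.0184  0.0369  0.0004]]
[[-0.0198  0.0905  0.0003]
 [-0.0198  0.0954  0.0003]
 [-0.0199  0.0374  0.0004]]
```

```bash
python3 -m crank '[[-0.05,-0.03,0,0,0,0,0.1],[-0.089,-0.061,-0.01,0,0,0,0.1],[-0.089,-0.061,-0.05,0,0,0,0.1],[-0.089,-0.061,-0.09,0,0,0,0.1],[-0.089,-0.061,-0.13,0,0,0,0.1],[-0.089,-0.061,-0.17,0,0,0,0.1],[-0.089,-0.061,-0.21,0,0,0,0.1],[-0.089,-0.061,-0.25,0,0,0,0.1],[-0.089,-0.061,-0.266,0,0,0,0.1],[-0.089,-0.061,-0.266,0,0,0,0.1]]' 60
python3 -c "
from h import *
st(); f=grab_frame('wrist');cv2.imwrite('pics/w9.png',f['pixels'][:,:,::-1])
"
```

```text
t: 14.72
eef_pos: [0.4604, 0.1971, 0.1971]
ee_rot: [-0.939, 1.568, -2.461]
force: [-0.0, 0.2, -2.2]
width: 0.0199
t 14.72 pos [0.4604 0.1971 0.1971] ydeg 2.78 xaxis [-0.0022 -0.0018 -1.    ] F [-0.0316  0.1594 -2.196 ] w 0.0199 q [ 0.7972  0.0951 -0.4055 -0.0004 -1.0731  0.8222]
```

View pics/w9.png

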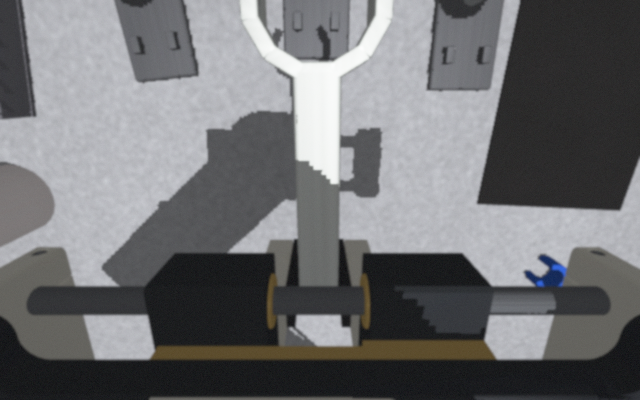

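```bash
python3 -c "
from h import *
f=grab_frame('wrist');crop(f,100,0,420,100,1.9,'w9b.png');crop(f,240,0,160,80,5,'w9c.png')
"
```

```text
(no output)
```

View pics/w9c.png

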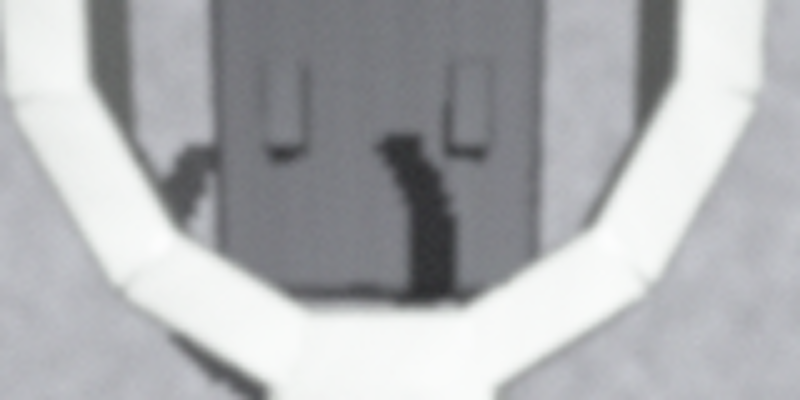

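View pics/w9b.png

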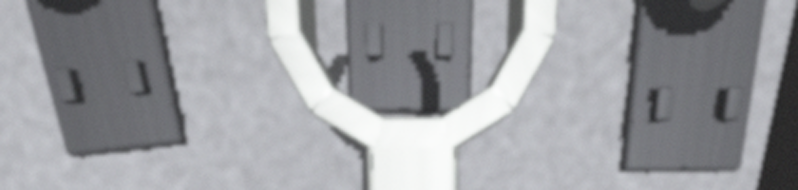

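```bash
python3 -c "
from h import *
f=grab_frame('wrist');s=get_state();M=R.from_euler('xyz',s['ee_rot'])
q=lambda p:[[240+u/5,v/5] for u,v in p]
def sh(n,p,z):
  u=U(f,q(p),[z]*len(p));print(n,u[:,:2].tolist() and u.round(4)[:,:2].tolist(),'tool yz',M.inv().apply(u-s['eef_pos'])[:,1:].round(4).tolist())
sh('platerear',[[222,290],[540,290]],.01)
sh('plate edges top',[[213,5],[548,5],[220,200],[543,200]],.01)
sh('lug outer near',[[262,146],[490,148]],.02)
sh('lug inner near',[[307,146],[447,148]],.02)
sh('lug outer far',[[262,60],[490,60]],.02)
"
```

```text
platerear [[0.5753, 0.234], [0.5782, 0.1708]] tool yz [[0.1164, -0.0329], [0.1164, 0.0303]]
plate edges top [[0.6249, 0.2364], [0.6278, 0.1731], [0.5915, 0.2347], [0.5944, 0.1715]] tool yz [[0.166, -0.033], [0.1661, 0.0304], [0.1326, -0.0328], [0.1326, 0.0304]]
lug outer near [[0.5997, 0.2259], [0.6014, 0.183]] tool yz [[0.1404, -0.0236], [0.1401, 0.0193]]
lug inner near [[0.6001, 0.2174], [0.601, 0.191]] tool yz [[0.1404, -0.0151], [0.1401, 0.0112]]
lug outer far [[0.614, 0.2262], [0.616, 0.1839]] tool yz [[0.1547, -0.0233], [0.1547, 0.019]]
```

```bash
python3 -m crank '[[0.04,0,-0.002,0,0,0,0.1],[0.08,0,-0.002,0,0,0,0.1],[0.115,0,-0.002,0,0,0,0.1],[0.14,0,-0.002,0,0,0,0.1],[0.147,0,-0.002,0,0,0,0.1],[0.147,0,-0.002,0,0,0,0.1],[0.147,0,-0.002,0,0,0,0.1]]' 60
python3 -c "
from h import *
st(); f=grab_frame('wrist');crop(f,200,0,240,180,3.3,'w10.png')
"
```

```text
t: 15.75
eef_pos: [0.4618, 0.1992, 0.0527]
ee_rot: [2.221, 1.569, 0.697]
force: [-0.6, -0.4, -1.6]
width: 0.02
t 15.75 pos [0.4618 0.1992 0.0527] ydeg 2.70 xaxis [ 0.0015  0.0013 -1.    ] F [-0.5746 -0.4251 -1.6242] w 0.0200 q [ 0.7987  0.2663 -0.5844  0.0003 -0.7182  0.819 ]
```

View pics/w10.png

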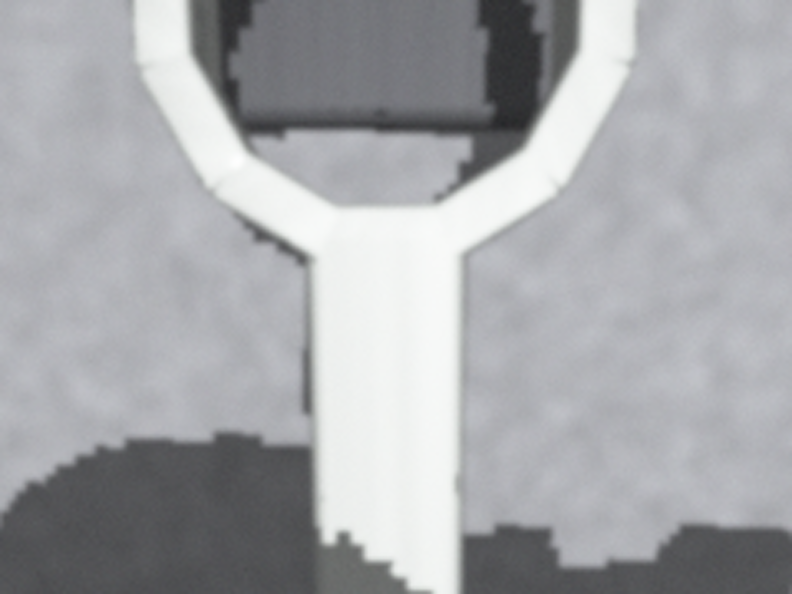

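```bash
python3 -c "
from h import *
f=grab_frame('wrist');im=f['pixels'][0:60,250:390,::-1].astype(float)
im=np.clip((im/255)**0.5*1.4*255-40,0,255).astype(np.uint8)
cv2.imwrite('pics/w10b.png',cv2.resize(im,None,fx=5.7,fy=5.7,interpolation=cv2.INTER_CUBIC))
f=grab_frame('scene');crop(f,300,160,160,110,5,'s10.png')
"
```

```text
(no output)
```

View pics/w10b.png

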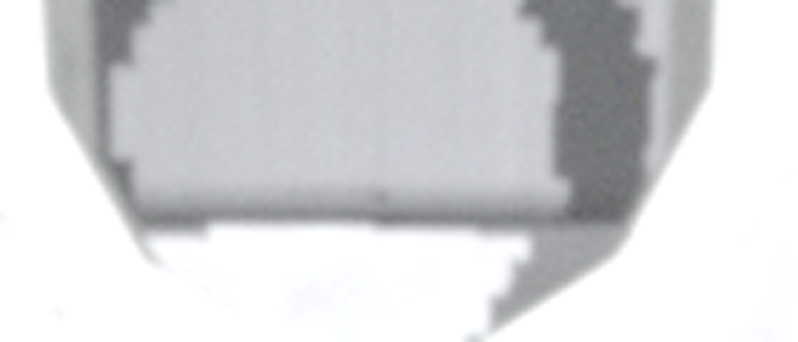

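View pics/s10.png

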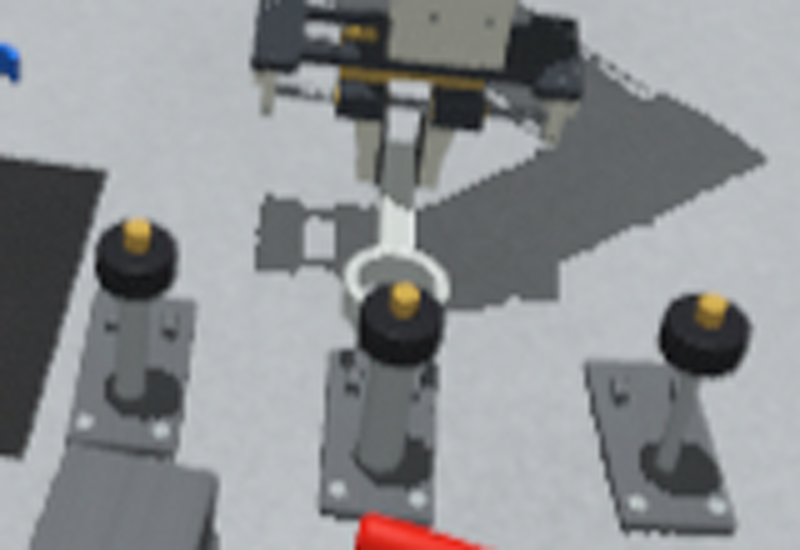

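```bash
python3 -m crank '[[0,0.01,0,0,0,0,0.1],[0,0.02,0,0,0,0,0.1],[0,0.03,0,0,0,0,0.1],[0,0.036,0,0,0,0,0.1],[0,0.042,0,0,0,0,0.1],[0,0.048,0,0,0,0,0.1],[0,0.048,0,0,0,0,0.1]]' 60
python3 -c "
from h import *
st(); f=grab_frame('wrist');crop(f,200,0,240,180,3.3,'w11.png');f=grab_frame('scene');crop(f,340,180,100,90,8,'s11.png')
"
```

```text
t: 16.77
eef_pos: [0.5093, 0.2011, 0.0515]
ee_rot: [0.63, 1.571, -0.893]
force: [-0.3, -0.6, -2.4]
width: 0.0194
t 16.77 pos [0.5093 0.2011 0.0515] ydeg 2.69 xaxis [ 0. -0. -1.] F [-0.2847 -0.6318 -2.4372] w 0.0194 q [ 0.7339  0.3314 -0.486   0.0001 -0.7534  0.8838]
```

View pics/w11.png

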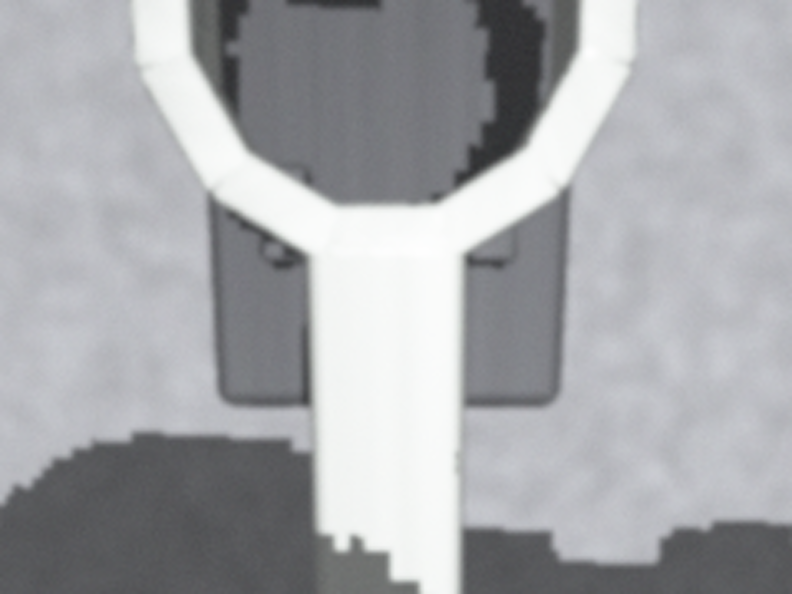

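View pics/s11.png

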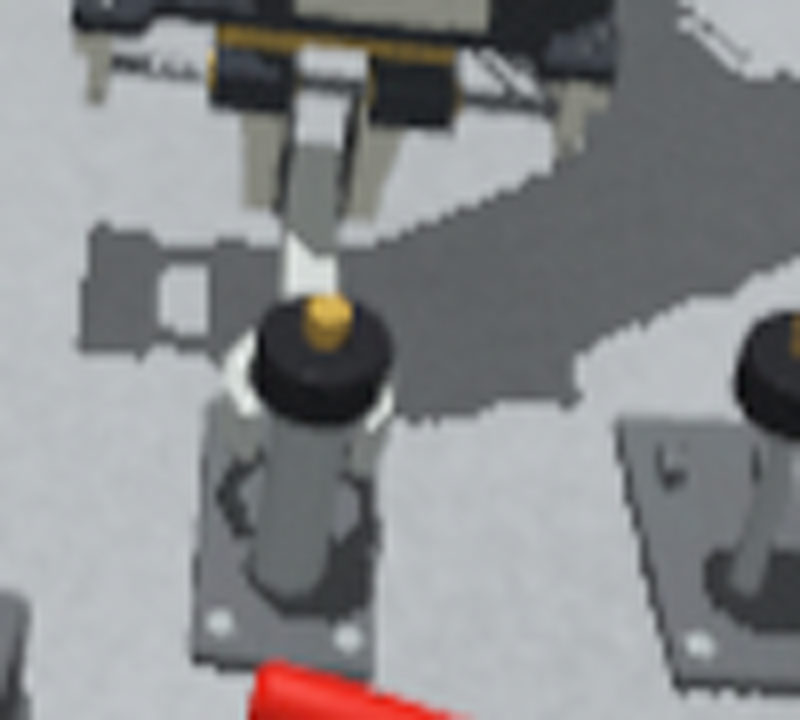

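```bash
python3 -c "
from h import *
f=grab_frame('wrist');s=get_state();M=R.from_euler('xyz',s['ee_rot'])
q=lambda p:[[200+u/3.3,v/3.3] for u,v in p]
def sh(n,p,z):
  u=U(f,q(p),[z]*len(p));print(n,'tool yz',M.inv().apply(u-s['eef_pos'])[:,1:].round(4).tolist())
sh('platerear',[[222,397],[562,397]],.01)
sh('lug outer near',[[263,256],[517,258]],.02)
sh('jaw outer',[[134,30],[635,30],[190,30],[580,30],[387,255],[387,206]],s['eef_pos'][2]+.0185)
"
```

```text
platerear tool yz [[0.0681, -0.0302], [0.068, 0.0325]]
lug outer near tool yz [[0.0921, -0.0206], [0.0917, 0.0222]]
jaw outer tool yz [[0.1148, -0.0291], [0.1148, 0.0294], [0.1148, -0.0226], [0.1148, 0.023], [0.0901, 0.0004], [0.0957, 0.0004]]
```

```bash
python3 -m crank '[[0,0.006,0.0008,0,0,0,0.1],[0,0.012,0.0008,0,0,0,0.1],[0,0.018,0.0008,0,0,0,0.1],[0,0.024,0.0008,0,0,0,0.1],[0,0.03,0.0008,0,0,0,0.1],[0,0.035,0.0008,0,0,0,0.1],[0,0.035,0.0008,0,0,0,0.1]]' 60
python3 -c "
from h import *
st(); f=grab_frame('wrist');s=get_state();crop(f,200,0,240,180,3.3,'w12.png');f=grab_frame('scene');crop(f,340,180,100,90,8,'s12.png')
"
```

```text
t: 17.8
eef_pos: [0.5443, 0.2019, 0.0514]
ee_rot: [-0.69, 1.571, -2.214]
force: [-0.0, 0.1, -1.8]
width: 0.0198
t 17.80 pos [0.5443 0.2019 0.0514] ydeg 2.69 xaxis [-0.0001 -0.0001 -1.    ] F [-0.0185  0.1194 -1.8391] w 0.0198 q [ 0.6919  0.3764 -0.412   0.     -0.7825  0.9257]
```

View pics/w12.png

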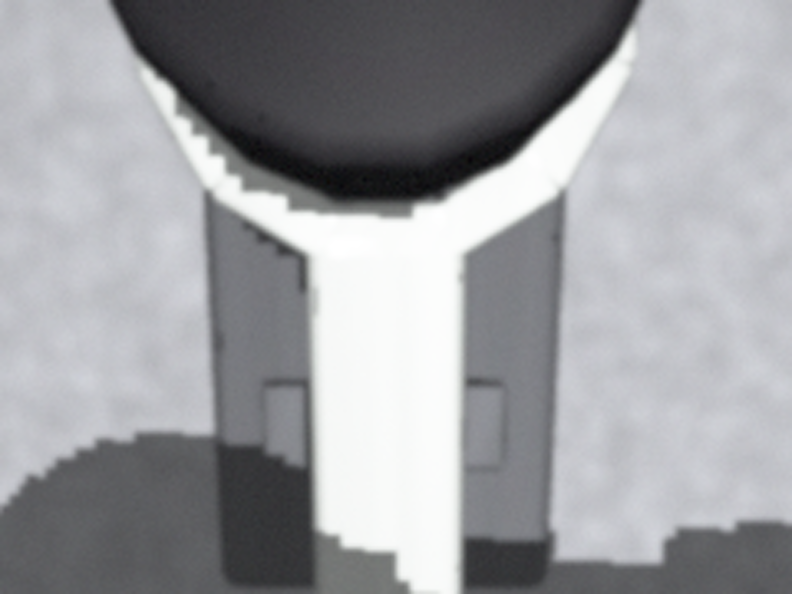

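View pics/s12.png

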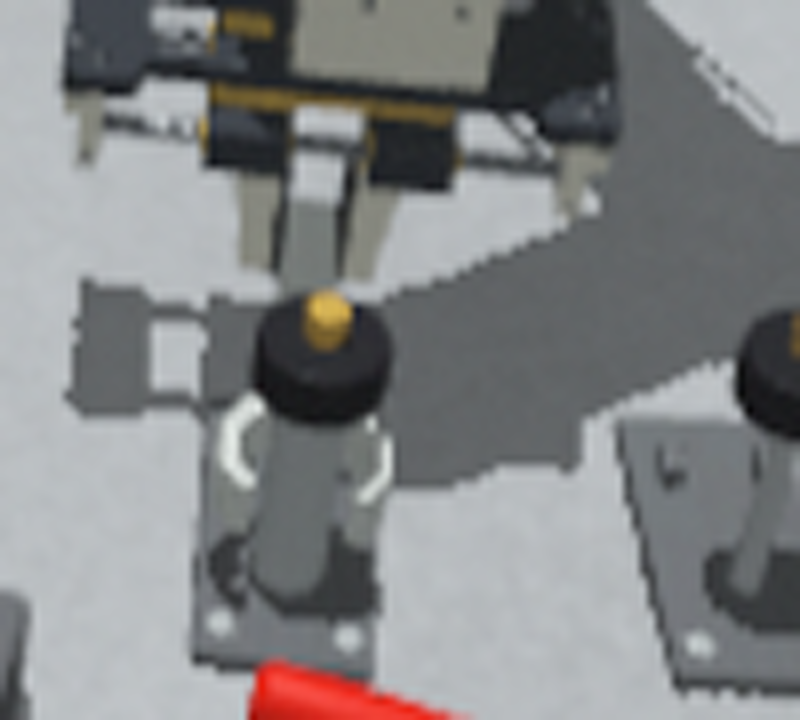

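```bash
python3 -m crank '[[0.008,0,0,0,0,0,0.1],[0.016,0,0,0,0,0,0.1],[0.023,0,0,0,0,0,0.1],[0.028,0,0,0,0,0,0.1],[0.032,0,0,0,0,0,0.1],[0.034,0,0,0,0,0,0.1],[0.034,0,0,0,0,0,0.1]]' 60
python3 -c "
from h import *
st(); f=grab_frame('wrist');s=get_state();crop(f,200,0,240,180,3.3,'w13.png')
"
```

```text
t: 18.77
eef_pos: [0.544, 0.2019, 0.0175]
ee_rot: [1.61, 1.571, 0.086]
force: [-0.4, 0.4, -2.1]
width: 0.02
t 18.77 pos [0.544  0.2019 0.0175] ydeg 2.70 xaxis [ 0.  0. -1.] F [-0.3624  0.3622 -2.0722] w 0.0200 q [ 0.6923  0.4215 -0.4412  0.     -0.7081  0.9257]
```

View pics/w13.png

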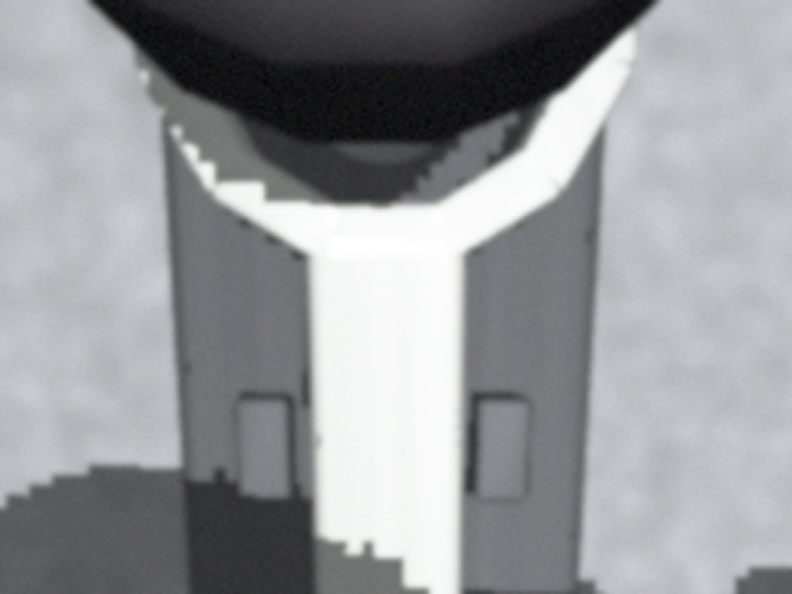

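```bash
python3 -m crank '[[0.001,0,0,0,0,0,0.1],[0.002,0,0,0,0,0,0.1],[0.0025,0,0,0,0,0,0.1],[0.0025,0,0,0,0,0,0.1]]' 60
python3 -m crank '[[0,0,0,0,0,0,0.6],[0,0,0,0,0,0,0.6],[0,0,0,0,0,0,0.6],[0,0,0,0,0,0,0.6],[-0.03,0,0,0,0,0,0.6],[-0.08,0,0,0,0,0,0.6],[-0.13,0,0,0,0,0,0.8],[-0.17,0,0,0,0,0,1],[-0.17,0,0,0,0,0,1]]' 60
python3 -c "
from h import *
st(); f=grab_frame('wrist');cv2.imwrite('pics/w14.png',f['pixels'][:,:,::-1]);f=grab_frame('scene');crop(f,300,170,160,110,5,'s14.png')
f=grab_frame('top');crop(f,190,120,220,150,3.6,'t14.png')
"
```

```text
t: 19.32
eef_pos: [0.544, 0.202, 0.015]
ee_rot: [-0.738, 1.571, -2.261]
force: [-0.5, -0.6, -1.7]
width: 0.0196
t: 20.45
eef_pos: [0.5457, 0.203, 0.189]
ee_rot: [2.107, 1.564, 0.584]
force: [0.6, 0.4, -0.4]
width: 0.077
t 20.45 pos [0.5457 0.203  0.189 ] ydeg 2.73 xaxis [ 0.0059  0.0039 -1.    ] F [ 0.6043  0.4063 -0.4442] w 0.0770 q [ 0.6923  0.2307 -0.2578  0.0009 -1.0752  0.9257]
```

View pics/w14.png

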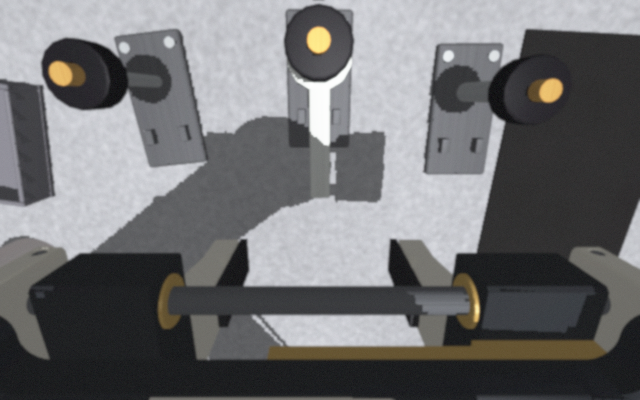

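View pics/s14.png

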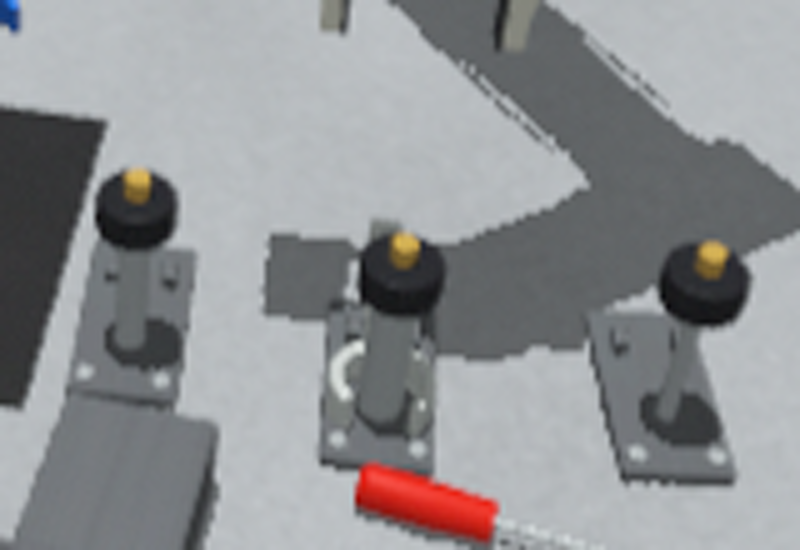

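```bash
python3 -c "
from h import *
f=grab_frame('wrist');crop(f,100,20,120,150,4,'w14b.png');crop(f,270,80,100,125,4.5,'w14c.png')
"
```

```text
(no output)
```

View pics/w14b.png

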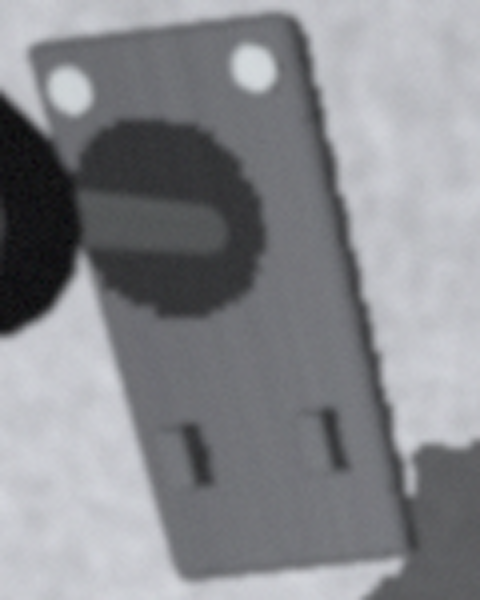

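View pics/w14c.png

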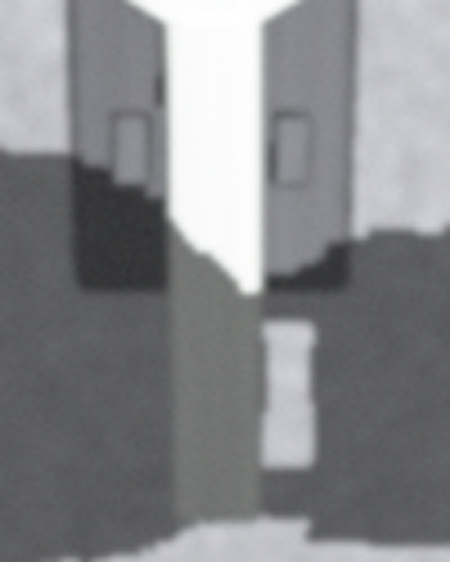

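```bash
python3 -c "
from h import *
f=grab_frame('wrist');s=get_state()
q=lambda x0,y0,k,p:[[x0+u/k,y0+v/k] for u,v in p]
a=U(f,q(270,80,4.5,[[73,288],[350,288]]),[.01]*2); b=U(f,q(270,80,4.5,[[175,518],[262,518]]),[.034]*2)
print(a,b, 'protr',np.mean(a,0)-np.mean(b,0))
c=U(f,q(100,20,4,[[33,46],[297,12],[410,555],[182,580]]),[.01]*4);print(c)
for i in range(4): d=c[(i+1)%4]-c[i];print(np.hypot(*d[:2]),np.degrees(np.arctan2(d[1],d[0])))
print(U(f,q(100,20,4,[[207,226],[70,90],[253,68]]),[.01]*3))
"
```

```text
[[0.5747 0.2352 0.01  ]
 [0.5777 0.1716 0.01  ]] [[0.5281 0.2093 0.034 ]
 [0.529  0.1898 0.034 ]] protr [ 0.0477  0.0038 -0.024 ]
[[0.6718 0.4025 0.01  ]
 [0.6818 0.3404 0.01  ]
 [0.5552 0.3227 0.01  ]
 [0.5457 0.3833 0.01  ]]
0.0629032805745286 -80.8650838269543
0.1278046942720939 -172.04152101458624
0.06129545916114811 98.9175591449492
0.12754926927446283 8.678640775438794
[[0.6341 0.3666 0.01  ]
 [0.6628 0.3953 0.01  ]
 [0.6695 0.3518 0.01  ]]
```

```bash
python3 -c "
from h import *
plan([.4475,-.2175,.19],-96.2)"
```

```text
rows: shift [-0.0056 -0.1155  0.4141] rot [1.7261 0.0027 0.0004] | deg 98.9
```

```bash
python3 -m crank '[[-0.005,-0.012,0.042,0.175,0,0,1],[-0.005,-0.024,0.084,0.35,0,0,1],[-0.005,-0.036,0.126,0.525,0,0,1],[-0.005,-0.048,0.168,0.7,0,0,1],[-0.005,-0.06,0.21,0.875,0,0,1],[-0.005,-0.072,0.26,1.05,0,0,1],[-0.005,-0.084,0.31,1.225,0,0,1],[-0.005,-0.1,0.36,1.4,0,0,1],[-0.005,-0.1155,0.414,1.575,0,0,1],[-0.005,-0.1155,0.414,1.726,0,0,1]]' 60
python3 -c "
from h import *
st(); plan([.4475,-.2175,.16],-96.2)
f=grab_frame('wrist');cv2.imwrite('pics/w15.png',f['pixels'][:,:,::-1])"
```

```text
t: 21.95
eef_pos: [0.4463, -0.22, 0.1888]
ee_rot: [0.108, 1.568, 3.132]
force: [0.5, 1.2, -0.9]
width: 0.0875
t 21.95 pos [ 0.4463 -0.22    0.1888] ydeg -96.77 xaxis [-0.0027  0.     -1.    ] F [ 0.5056  1.2214 -0.9225] w 0.0875 q [-0.0622  0.0966 -0.4244  0.0002 -1.0524 -0.056 ]
rows: shift [ 0.0288 -0.0026 -0.001 ] rot [-0.0099  0.0027 -0.0003] | deg 0.6
```

View pics/w15.png

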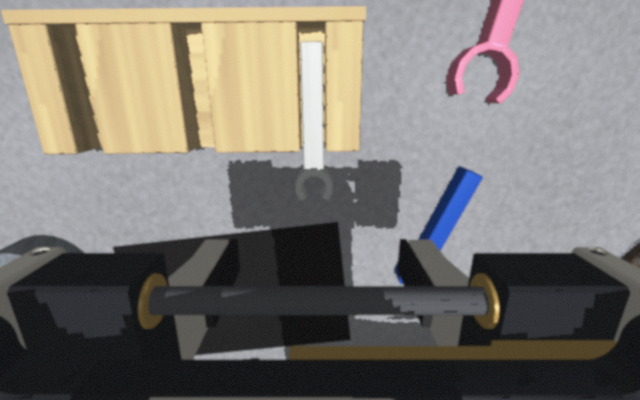

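```bash
python3 -c "
from h import *
f=grab_frame('wrist');
crop(f,260,20,280,270,2.2,'w15b.png')
print(U(f,[[314,186],[311.5,44],[470,172],[430,235],[405,278]],[.036,.036,.024,.024,.024]))"
```

```text
[[ 0.4505 -0.215   0.036 ]
 [ 0.436  -0.3447  0.036 ]
 [ 0.2888 -0.2063  0.024 ]
 [ 0.3311 -0.1396  0.024 ]
 [ 0.3607 -0.0885  0.024 ]]
```

View pics/w15b.png

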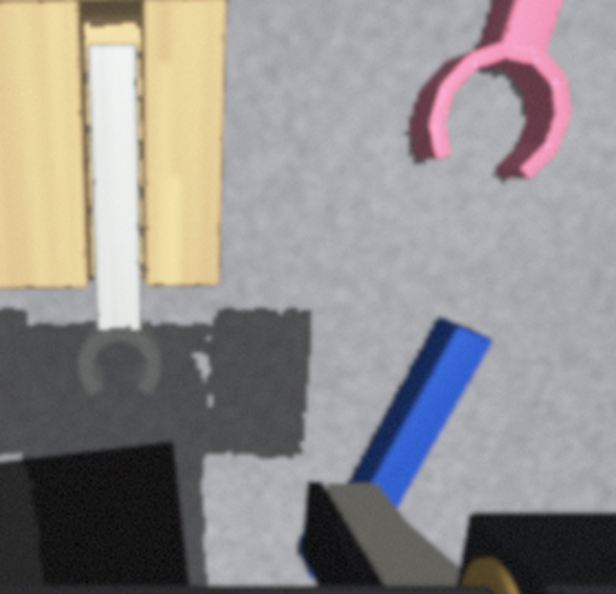

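```bash
python3 -c "
from h import *
plan([.449,-.216,.0140],-96.3)"
```

```text
rows: shift [ 0.175  -0.0022 -0.002 ] rot [-0.0022  0.0022 -0.    ] | deg 0.2
```

```bash
python3 -m crank '[[0.03,-0.002,-0.002,0,0,0,1],[0.07,-0.002,-0.002,0,0,0,1],[0.11,-0.002,-0.002,0,0,0,1],[0.14,-0.002,-0.002,0,0,0,0.8],[0.16,-0.002,-0.002,0,0,0,0.7],[0.17,-0.002,-0.002,0,0,0,0.7],[0.174,-0.002,-0.002,0,0,0,0.7],[0.174,-0.002,-0.002,0,0,0,0.7]]' 60
python3 -c "
from h import *
st(); f=grab_frame('wrist');cv2.imwrite('pics/w16.png',f['pixels'][:,:,::-1])"
```

```text
t: 23.05
eef_pos: [0.4507, -0.2151, 0.0163]
ee_rot: [3.013, 1.57, -0.235]
force: [-0.4, -0.5, 0.2]
width: 0.0615
t 23.05 pos [ 0.4507 -0.2151  0.0163] ydeg -96.12 xaxis [ 0.0004 -0.0001 -1.    ] F [-0.4154 -0.5415  0.1607] w 0.0615 q [-0.0511  0.3197 -0.6245  0.0001 -0.6262 -0.0558]
```

View pics/w16.png

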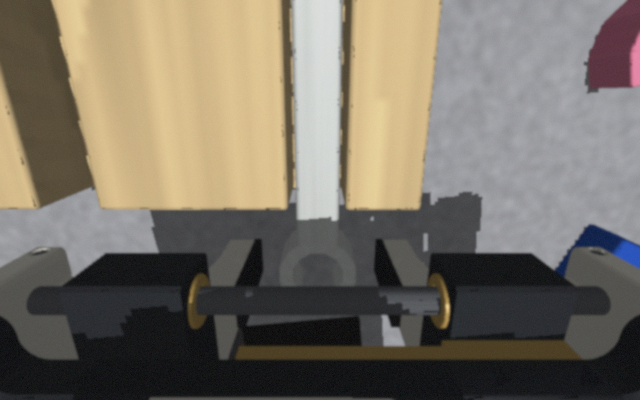

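Centred on the slim jaw (317, 265). Close, then lift.

```bash
python3 -m crank '[[0.001,0,0,0,0,0,0.3],[0.001,0,0,0,0,0,0.3],[0.001,0,0,0,0,0,0.3],[0.001,0,0,0,0,0,0.3],[0.001,0,0,0,0,0,0.3]]' 60
python3 -m crank '[[-0.01,0,0,0,0,0,0.2],[-0.02,0,0,0,0,0,0.2],[-0.035,0,0,0,0,0,0.2],[-0.05,0,0,0,0,0,0.2],[-0.065,0,0,0,0,0,0.2],[-0.08,0,0,0,0,0,0.2],[-0.095,0,0,0,0,0,0.2],[-0.095,0,0,0,0,0,0.2]]' 60
python3 -c "
from h import *
st(); f=grab_frame('wrist');cv2.imwrite('pics/w17.png',f['pixels'][:,:,::-1])
plan([.632,-.085,.110],180)"
```

```text
t: 23.72
eef_pos: [0.4505, -0.2153, 0.0152]
ee_rot: [3.062, 1.57, -0.187]
force: [-0.2, 0.2, 2.5]
width: 0.0371
t: 24.72
eef_pos: [0.4512, -0.2154, 0.1115]
ee_rot: [3.137, 1.568, -0.112]
force: [0.1, 0.5, -0.6]
width: 0.0377
t 24.73 pos [ 0.4512 -0.2154  0.1115] ydeg -96.18 xaxis [ 0.0026 -0.0003 -1.    ] F [ 0.06    0.5263 -0.602 ] w 0.0377 q [-0.0515  0.1808 -0.5261  0.0002 -0.8612 -0.0565]
rows: shift [ 0.0007 -0.149  -0.1662] rot [ 1.4627 -0.0008  0.001 ] | deg 83.8
```

View pics/w17.png

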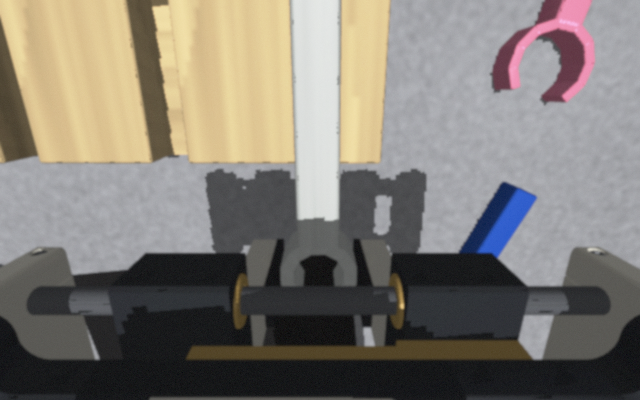

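```bash
python3 -m crank '[[0,-0.03,-0.03,0.15,0,0,0.2],[0,-0.06,-0.06,0.3,0,0,0.2],[0,-0.09,-0.09,0.46,0,0,0.2],[0,-0.12,-0.12,0.63,0,0,0.2],[0,-0.149,-0.15,0.8,0,0,0.2],[0,-0.149,-0.166,0.97,0,0,0.2],[0,-0.149,-0.166,1.14,0,0,0.2],[0,-0.149,-0.166,1.31,0,0,0.2],[0,-0.149,-0.166,1.463,0,0,0.2],[0,-0.149,-0.166,1.463,0,0,0.2]]' 60
python3 -c "
from h import *
st(); plan([.632,-.085,.0115],180); f=grab_frame('wrist');cv2.imwrite('pics/w18.png',f['pixels'][:,:,::-1])"
```

```text
t: 26.02
eef_pos: [0.631, -0.0851, 0.109]
ee_rot: [1.652, 1.569, -3.06]
force: [0.1, 0.3, -1.6]
width: 0.0371
t 26.02 pos [ 0.631  -0.0851  0.109 ] ydeg -179.96 xaxis [-0.0017 -0.0001 -1.    ] F [ 0.1195  0.2556 -1.608 ] w 0.0371 q [ 0.1719  0.3912 -0.2249 -0.0002 -0.9564 -1.7419]
rows: shift [ 0.0975 -0.0012  0.0001] rot [ 0.0007 -0.0001 -0.0017] | deg 0.1
```

View pics/w18.png

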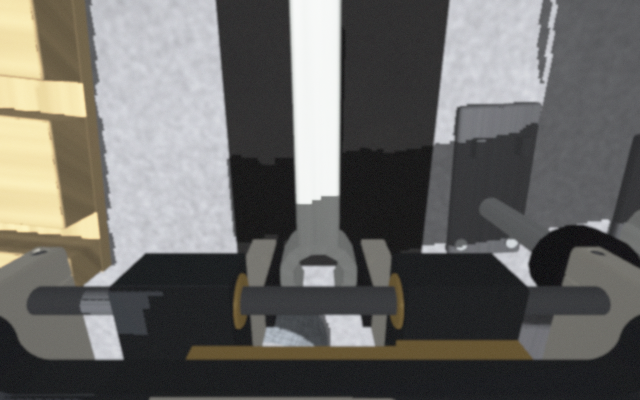

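```bash
python3 -m crank '[[0.02,0,0,0,0,0,0.2],[0.045,0,0,0,0,0,0.2],[0.065,0,0,0,0,0,0.2],[0.08,0,0,0,0,0,0.2],[0.092,0,0,0,0,0,0.2],[0.098,0,0,0,0,0,0.2],[0.101,0,0,0,0,0,0.2],[0.103,0,0,0,0,0,0.2],[0.103,0,0,0,0,0,0.2]]' 60
python3 -m crank '[[0,0,0,0,0,0,1],[0,0,0,0,0,0,1],[0,0,0,0,0,0,1],[0,0,0,0,0,0,1],[-0.03,0,0,0,0,0,1],[-0.08,0,0,0,0,0,1],[-0.14,0,0,0,0,0,1],[-0.14,0,0,0,0,0,1]]' 60
python3 -c "
from h import *
st(); f=grab_frame('wrist');cv2.imwrite('pics/w19.png',f['pixels'][:,:,::-1])"
```

```text
t: 27.2
eef_pos: [0.6316, -0.085, 0.0073]
ee_rot: [-1.495, 1.57, 0.075]
force: [0.0, -0.5, -1.4]
width: 0.0374
t: 28.2
eef_pos: [0.6347, -0.085, 0.153]
ee_rot: [-1.537, 1.561, 0.035]
force: [0.8, 0.5, -0.4]
width: 0.0873
t 28.20 pos [ 0.6347 -0.085   0.153 ] ydeg -179.96 xaxis [ 0.0099  0.0003 -1.    ] F [ 0.7885  0.4936 -0.3946] w 0.0873 q [ 0.1719  0.3499 -0.1771  0.0016 -1.034  -1.7429]
```

View pics/w19.png

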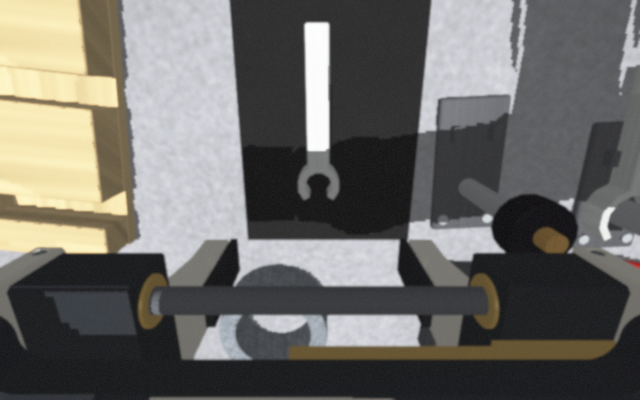

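The slim foot lies flat on the mat: jaw at (319,185), shank end at (316,22). Turning the wrist half a turn.

```bash
python3 -m crank '[[0,0.02,0,-0.18,0,0,1],[0,0.04,0,-0.36,0,0,1],[0,0.06,0,-0.54,0,0,1],[0,0.08,0,-0.72,0,0,1],[0,0.1,0,-0.9,0,0,1],[0,0.116,0,-1.08,0,0,1],[0,0.116,0,-1.26,0,0,1],[0,0.116,0,-1.44,0,0,1],[0,0.116,0,-1.62,0,0,1],[0,0.116,0,-1.8,0,0,1]]' 60
python3 -m crank '[[0,0,0,-0.18,0,0,1],[0,0,0,-0.36,0,0,1],[0,0,0,-0.54,0,0,1],[0,0,0,-0.72,0,0,1],[0,0,0,-0.9,0,0,1],[0,0,0,-1.08,0,0,1],[0,0,0,-1.25,0,0,1],[0,0,0,-1.34,0,0,1],[0,0,0,-1.34,0,0,1],[0,0,0,-1.34,0,0,1]]' 60
python3 -c "
from h import *
st(); f=grab_frame('wrist');cv2.imwrite('pics/w20.png',f['pixels'][:,:,::-1])"
```

```text
t: 29.5
eef_pos: [0.5146, -0.0851, 0.1458]
ee_rot: [-0.172, 1.569, -3.079]
force: [-0.3, 0.4, -0.4]
width: 0.088
t: 30.75
eef_pos: [0.5151, -0.0851, 0.1465]
ee_rot: [-1.441, 1.57, -3.016]
force: [-0.3, -0.1, -0.3]
width: 0.0874
t 30.75 pos [ 0.5151 -0.0851  0.1465] ydeg -0.23 xaxis [-0.001  -0.0001 -1.    ] F [-0.2719 -0.1204 -0.2906] w 0.0874 q [ 0.2125  0.178  -0.434  -0.0001 -0.9598  1.3545]
```

View pics/w20.png

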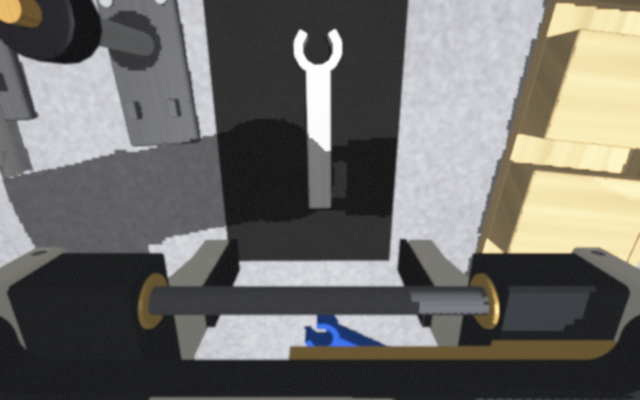

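```bash
python3 -c "
from h import *
f=grab_frame('wrist')
u=U(f,[[318,48],[320,208],[319,120]],[.027]*3);print(u);d=u[0]-u[1];print(np.hypot(*d[:2]),np.degrees(np.arctan2(d[1],d[0])))
a=u[1]+.0145*d/np.hypot(*d[:2]); print(a); plan([a[0],a[1],.0082],np.degrees(np.arctan2(d[1],d[0])))
"
```

```text
[[ 0.6327 -0.0862  0.027 ]
 [ 0.4977 -0.0874  0.027 ]
 [ 0.577  -0.0868  0.027 ]]
0.1349570028142398 0.5472352353554745
[ 0.5122 -0.0873  0.027 ]
rows: shift [ 0.1386 -0.003   0.0023] rot [-0.0127  0.0001  0.0005] | deg 0.7
```

```bash
python3 -m crank '[[0.03,-0.003,0.002,-0.012,0,0,1],[0.06,-0.003,0.002,-0.012,0,0,1],[0.09,-0.003,0.002,-0.012,0,0,0.6],[0.11,-0.003,0.002,-0.012,0,0,0.6],[0.125,-0.003,0.002,-0.012,0,0,0.6],[0.133,-0.003,0.002,-0.012,0,0,0.6],[0.138,-0.003,0.002,-0.012,0,0,0.6],[0.139,-0.003,0.002,-0.012,0,0,0.6],[0.139,-0.003,0.002,-0.012,0,0,0.6]]' 60
python3 -c "
from h import *
st(); f=grab_frame('wrist');cv2.imwrite('pics/w21.png',f['pixels'][:,:,::-1])"
```

```text
t: 31.98
eef_pos: [0.5128, -0.0869, 0.0085]
ee_rot: [1.709, 1.57, 0.148]
force: [-0.6, 0.1, -0.1]
width: 0.0526
t 31.98 pos [ 0.5128 -0.0869  0.0085] ydeg 0.59 xaxis [ 0.0008  0.0001 -1.    ] F [-0.5768  0.1181 -0.0997] w 0.0526 q [ 0.2098  0.3589 -0.5854  0.0001 -0.6257  1.3712]
```

View pics/w21.png

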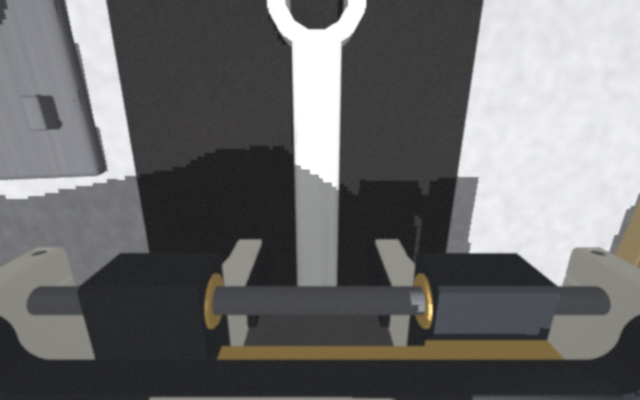

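```bash
python3 -m crank '[[0,0,0,0,0,0,0.1],[0,0,0,0,0,0,0.1],[0,0,0,0,0,0,0.1],[0,0,0,0,0,0,0.1],[0,0,0,0,0,0,0.1],[-0.02,0,0,0,0,0,0.1],[-0.06,0,0,0,0,0,0.1],[-0.12,0,0,0,0,0,0.1],[-0.18,0,0,0,0,0,0.1],[-0.19,0,0,0,0,0,0.1]]' 60
python3 -c "
from h import *
st();plan([.4366,.3358,.2],8.5)"
```

```text
t: 33.28
eef_pos: [0.5146, -0.0869, 0.2026]
ee_rot: [1.659, 1.563, 0.098]
force: [0.3, -0.8, -2.1]
width: 0.0195
t 33.27 pos [ 0.5146 -0.0869  0.2026] ydeg 0.61 xaxis [ 0.0076  0.0008 -1.    ] F [ 0.2744 -0.7756 -2.13  ] w 0.0195 q [ 0.2098  0.1197 -0.3641  0.001  -1.0793  1.3712]
rows: shift [ 0.0023 -0.0735 -0.4235] rot [-0.1377 -0.0001 -0.0077] | deg 7.9
```

```bash
python3 -m crank '[[0,-0.01,-0.03,-0.02,0,0,0.1],[0,-0.02,-0.08,-0.04,0,0,0.1],[0,-0.03,-0.13,-0.06,0,0,0.1],[0,-0.04,-0.18,-0.08,0,0,0.1],[0,-0.05,-0.23,-0.1,0,0,0.1],[0,-0.06,-0.28,-0.12,0,0,0.1],[0,-0.07,-0.33,-0.137,0,0,0.1],[0,-0.074,-0.38,-0.137,0,0,0.1],[0,-0.074,-0.424,-0.137,0,0,0.1],[0,-0.074,-0.424,-0.137,0,0,0.1]]' 60
python3 -m crank '[[0,0,0,0,0,0,0.1],[0,0,0,0,0,0,0.1]]' 60
python3 -c "
from h import *
st(); f=grab_frame('wrist');cv2.imwrite('pics/w22.png',f['pixels'][:,:,::-1]);crop(f,240,0,160,80,5,'w22c.png')"
```

```text
t: 34.52
eef_pos: [0.4334, 0.3385, 0.1964]
ee_rot: [-0.867, 1.569, -2.288]
force: [0.3, -0.2, -1.7]
width: 0.0197
t: 34.78
eef_pos: [0.434, 0.3352, 0.1977]
ee_rot: [-0.928, 1.57, -2.353]
force: [-0.1, 0.6, -1.2]
width: 0.0192
t 34.77 pos [0.434  0.3352 0.1977] ydeg 8.38 xaxis [-0.0006 -0.0006 -1.    ] F [-0.0832  0.5885 -1.17  ] w 0.0192 q [ 1.0149  0.1731 -0.3106 -0.0002 -1.0879  0.7023]
```

View pics/w22.png

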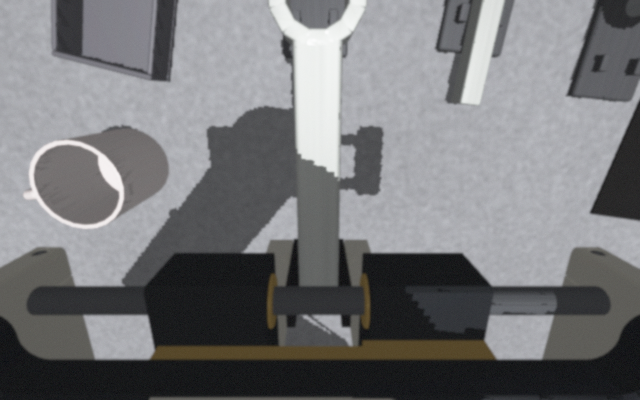

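View pics/w22c.png

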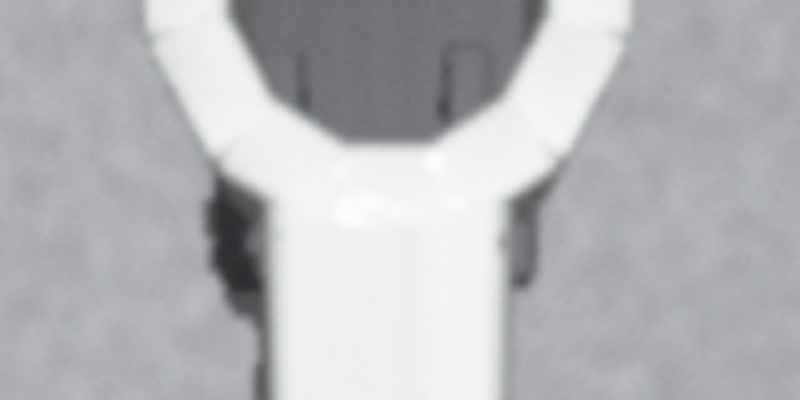

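```bash
python3 -c "
from h import *
f=grab_frame('wrist');s=get_state();M=R.from_euler('xyz',s['ee_rot'])
q=lambda p:[[240+u/5,v/5] for u,v in p]
def sh(n,p,z):
  u=U(f,q(p),[z]*len(p));print(n,u.round(4)[:,:2].tolist(),'tool yz',M.inv().apply(u-s['eef_pos'])[:,1:].round(4).tolist())
sh('lug inner',[[303,80],[446,80]],.02)
sh('lug right far',[[447,44],[490,44]],.02)
sh('plate right rear',[[220,285],[536,285],[538,230]],.01)
sh('jaw outer,inner, shank',[[147,20],[632,20],[230,5],[548,5],[273,300],[505,300],[390,150],[390,205]],s['eef_pos'][2]+.0185)
"
```

```text
lug inner [[0.5819, 0.3728], [0.5858, 0.3464]] tool yz [[0.1516, -0.0155], [0.1516, 0.0112]]
lug right far [[0.5916, 0.3471], [0.5928, 0.3393]] tool yz [[0.1575, 0.0113], [0.1575, 0.0192]]
plate right rear [[0.5455, 0.3852], [0.5546, 0.323], [0.5645, 0.3244]] tool yz [[0.1174, -0.0331], [0.1173, 0.0297], [0.1273, 0.0299]]
jaw outer,inner, shank [[0.5466, 0.37], [0.552, 0.3332], [0.5485, 0.3638], [0.5521, 0.3397], [0.5283, 0.358], [0.531, 0.3395], [0.5404, 0.3503], [0.5366, 0.3497]] tool yz [[0.1163, -0.0179], [0.1162, 0.0193], [0.1173, -0.0115], [0.1173, 0.0128], [0.0964, -0.0087], [0.0964, 0.01], [0.1073, 0.0007], [0.1034, 0.0007]]
```

```bash
python3 -m crank '[[0.04,0,-0.002,0,0,0,0.1],[0.08,0,-0.002,0,0,0,0.1],[0.115,0,-0.002,0,0,0,0.1],[0.14,0,-0.002,0,0,0,0.1],[0.147,0,-0.002,0,0,0,0.1],[0.147,0.015,-0.002,0,0,0,0.1],[0.147,0.03,-0.002,0,0,0,0.1],[0.147,0.045,-0.002,0,0,0,0.1],[0.147,0.05,-0.002,0,0,0,0.1],[0.147,0.05,-0.002,0,0,0,0.1]]' 60
python3 -m crank '[[0,0,0,0,0,0,0.1],[0,0,0,0,0,0,0.1]]' 60
python3 -c "
from h import *
st(); f=grab_frame('wrist');crop(f,200,0,240,180,3.3,'w23.png');f=grab_frame('scene');crop(f,390,170,100,90,8,'s23.png')"
```

```text
t: 36.12
eef_pos: [0.4836, 0.3454, 0.051]
ee_rot: [-1.618, 1.571, -3.042]
force: [0.7, -0.0, -2.0]
width: 0.0196
t: 36.38
eef_pos: [0.4829, 0.3455, 0.0511]
ee_rot: [-1.263, 1.571, -2.686]
force: [0.4, 1.1, -1.1]
width: 0.0196
t 36.38 pos [0.4829 0.3455 0.0511] ydeg 8.45 xaxis [-0.0001 -0.     -1.    ] F [ 0.3728  1.0756 -1.1327] w 0.0196 q [ 0.9499  0.3947 -0.382  -0.0001 -0.7942  0.7685]
```

View pics/w23.png

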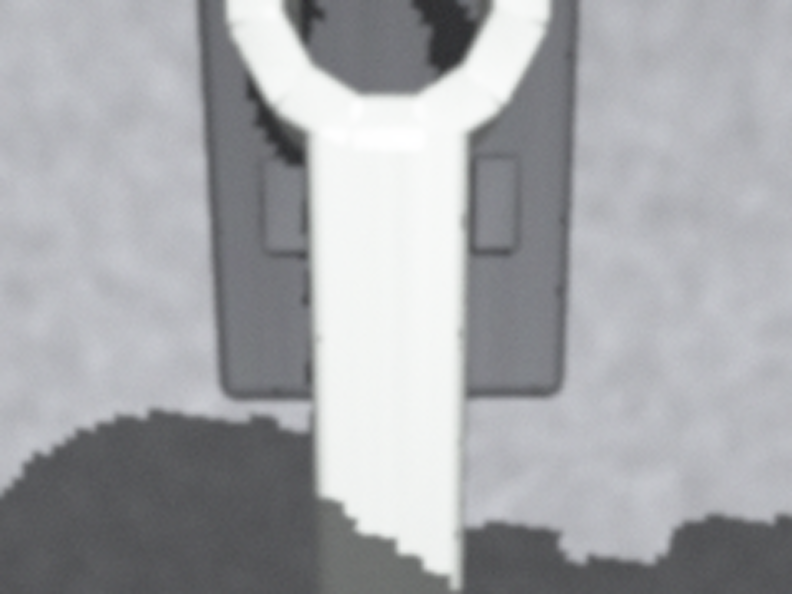

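View pics/s23.png

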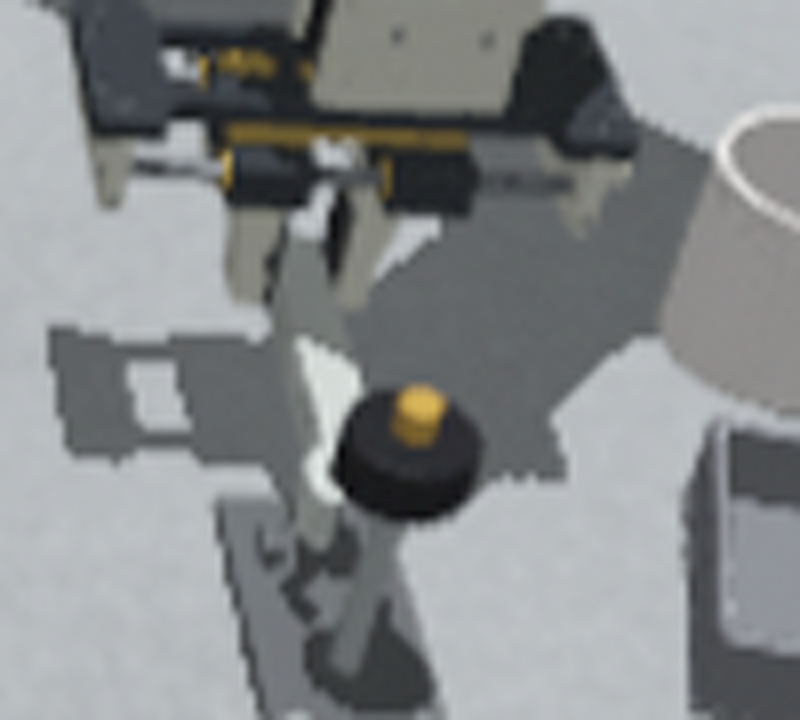

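```bash
python3 -c "
from h import *
f=grab_frame('wrist');s=get_state();M=R.from_euler('xyz',s['ee_rot'])
q=lambda p:[[200+u/3.3,v/3.3] for u,v in p]
def sh(n,p,z):
  u=U(f,q(p),[z]*len(p));t=M.inv().apply(u-s['eef_pos'])[:,1:];print(n,'tool yz',t.round(4).tolist(),'mid',t.mean(0).round(4))
sh('rear',[[220,391],[565,391]],.01)
sh('plate370',[[222,370],[563,370]],.01)
sh('plate200',[[211,200],[570,200]],.01)
sh('plate10',[[200,10],[576,10]],.01)
sh('lug near',[[263,250],[519,250]],.02)
sh('lug far',[[263,157],[519,157]],.02)
h=s['eef_pos'][2]+.0185
sh('jaw outer',[[229,5],[550,5]],h);sh('jaw inner',[[287,5],[492,5]],h);sh('shank',[[310,140],[467,140]],h);sh('bore bottom',[[388,96]],h)
"
```

```text
rear tool yz [[0.069, -0.0306], [0.0689, 0.0329]] mid [0.069  0.0012]
plate370 tool yz [[0.0727, -0.03], [0.0727, 0.0324]] mid [0.0727 0.0012]
plate200 tool yz [[0.1014, -0.0305], [0.1014, 0.0321]] mid [0.1014 0.0008]
plate10 tool yz [[0.1305, -0.0308], [0.1305, 0.0316]] mid [0.1305 0.0004]
lug near tool yz [[0.0928, -0.0206], [0.0928, 0.0224]] mid [0.0928 0.0009]
lug far tool yz [[0.1071, -0.0201], [0.107, 0.0219]] mid [0.1071 0.0009]
jaw outer tool yz [[0.1172, -0.018], [0.1172, 0.0193]] mid [0.1172 0.0007]
jaw inner tool yz [[0.1172, -0.0112], [0.1172, 0.0126]] mid [0.1172 0.0007]
shank tool yz [[0.1029, -0.0089], [0.1029, 0.01]] mid [0.1029 0.0005]
bore bottom tool yz [[0.1077, 0.0005]] mid [0.1077 0.0005]
```

```bash
python3 -m crank '[[0,0.006,-0.0003,0,0,0,0.1],[0,0.012,-0.0003,0,0,0,0.1],[0,0.018,-0.0003,0,0,0,0.1],[0,0.024,-0.0003,0,0,0,0.1],[0,0.03,-0.0003,0,0,0,0.1],[0,0.035,-0.0003,0,0,0,0.1],[0,0.035,-0.0003,0,0,0,0.1]]' 60
python3 -c "
from h import *
st(); f=grab_frame('wrist');s=get_state();crop(f,200,0,240,180,3.3,'w24.png');f=grab_frame('scene');crop(f,390,170,100,90,8,'s24.png')
"
```

```text
t: 37.4
eef_pos: [0.5182, 0.351, 0.051]
ee_rot: [-0.119, 1.571, -1.543]
force: [-0.0, 0.5, -1.3]
width: 0.0196
t 37.40 pos [0.5182 0.351  0.051 ] ydeg 8.42 xaxis [ 0. -0. -1.] F [-0.0268  0.5034 -1.2773] w 0.0196 q [ 0.9068  0.4381 -0.3077  0.     -0.825   0.8109]
```

View pics/w24.png

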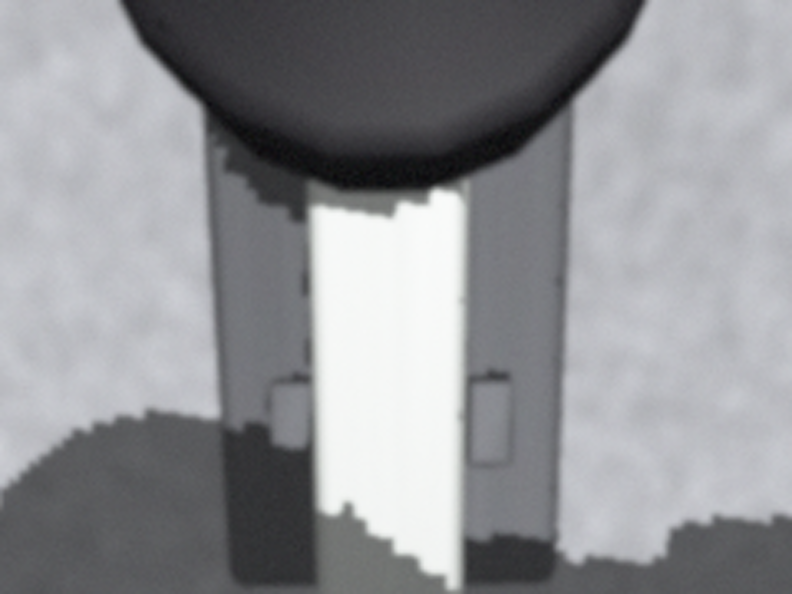

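View pics/s24.png

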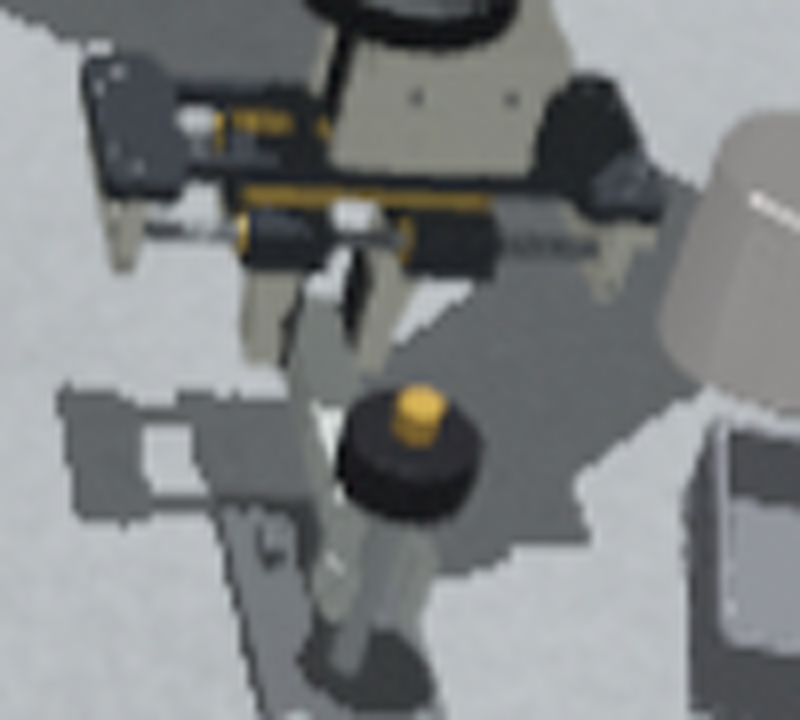

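```bash
python3 -m crank '[[0.008,0,0,0,0,0,0.1],[0.016,0,0,0,0,0,0.1],[0.023,0,0,0,0,0,0.1],[0.028,0,0,0,0,0,0.1],[0.032,0,0,0,0,0,0.1],[0.033,0,0,0,0,0,0.1],[0.033,0,0,0,0,0,0.1]]' 60
python3 -c "
from h import *
st(); f=grab_frame('wrist');s=get_state();crop(f,200,0,240,180,3.3,'w25.png');f=grab_frame('scene');crop(f,390,170,120,90,6.6,'s25.png')
"
```

```text
t: 38.38
eef_pos: [0.5179, 0.351, 0.0181]
ee_rot: [2.108, 1.571, 0.684]
force: [-0.4, -0.9, -0.5]
width: 0.0194
t 38.38 pos [0.5179 0.351  0.0181] ydeg 8.43 xaxis [ 0.0001  0.0001 -1.    ] F [-0.3773 -0.8765 -0.491 ] w 0.0194 q [ 0.9072  0.4782 -0.3348  0.     -0.7576  0.8107]
```

View pics/w25.png

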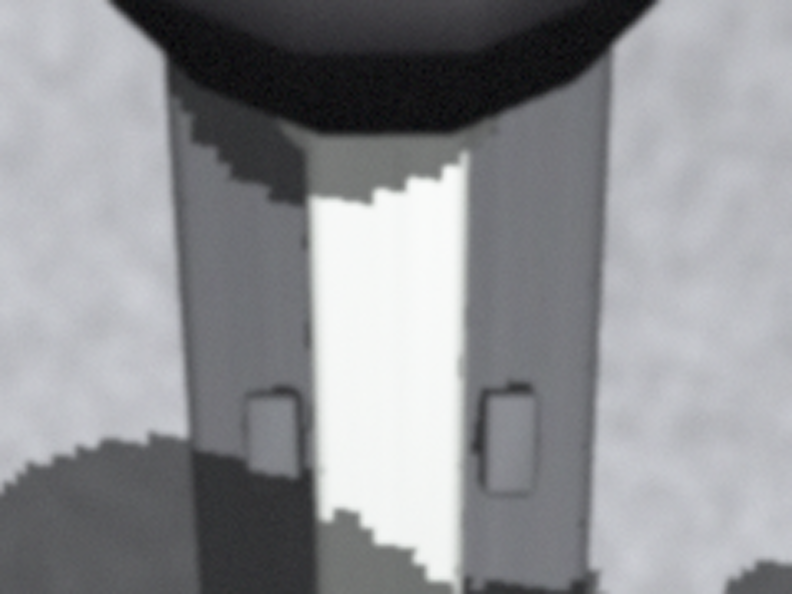

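View pics/s25.png

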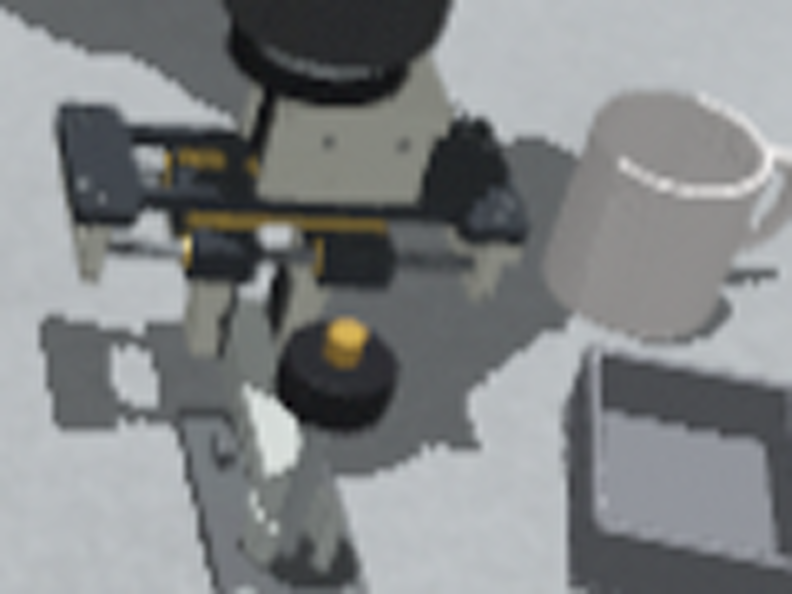

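```bash
python3 -m crank '[[0.001,0,0,0,0,0,0.1],[0.002,0,0,0,0,0,0.1],[0.0025,0,0,0,0,0,0.1],[0.0025,0,0,0,0,0,0.1]]' 60
python3 -m crank '[[0,0,0,0,0,0,0.6],[0,0,0,0,0,0,0.6],[0,0,0,0,0,0,0.6],[0,0,0,0,0,0,0.6],[-0.03,0,0,0,0,0,0.6],[-0.08,0,0,0,0,0,0.6],[-0.13,0,0,0,0,0,0.6],[-0.17,0,0,0,0,0,0.6],[-0.17,0,0,0,0,0,0.6]]' 60
python3 -c "
from h import *
st(); f=grab_frame('wrist');cv2.imwrite('pics/w26.png',f['pixels'][:,:,::-1]);crop(f,270,80,100,125,4.5,'w26c.png');f=grab_frame('scene');cv2.imwrite('pics/s26.png',f['pixels'][:,:,::-1]);crop(f,330,170,140,100,5.7,'s26b.png')
"
```

```text
t: 38.98
eef_pos: [0.5178, 0.3509, 0.0155]
ee_rot: [-0.786, 1.571, -2.209]
force: [0.2, -1.0, -1.7]
width: 0.0195
t: 40.1
eef_pos: [0.5194, 0.3524, 0.1898]
ee_rot: [2.21, 1.564, 0.787]
force: [-0.4, -0.9, -1.0]
width: 0.0528
t 40.10 pos [0.5194 0.3524 0.1898] ydeg 8.46 xaxis [ 0.0051  0.0051 -1.    ] F [-0.4242 -0.8908 -0.9629] w 0.0528 q [ 0.9073  0.3023 -0.1568  0.001  -1.1045  0.8108]
```

View pics/w26.png

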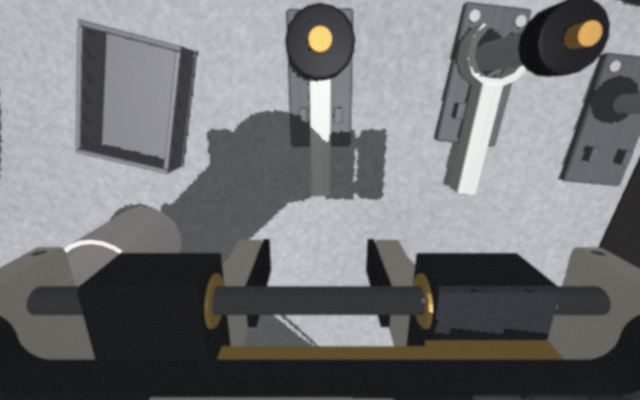

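View pics/w26c.png

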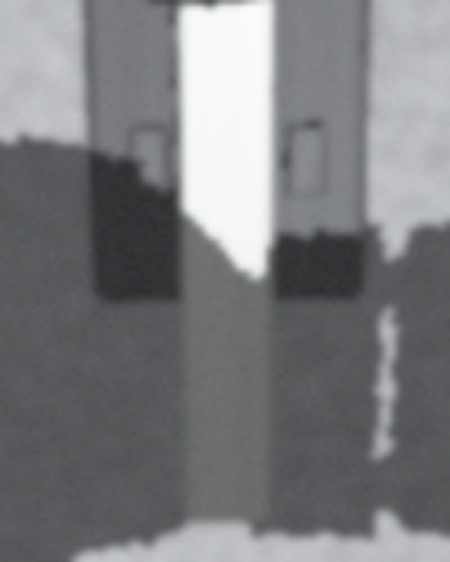

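View pics/s26b.png

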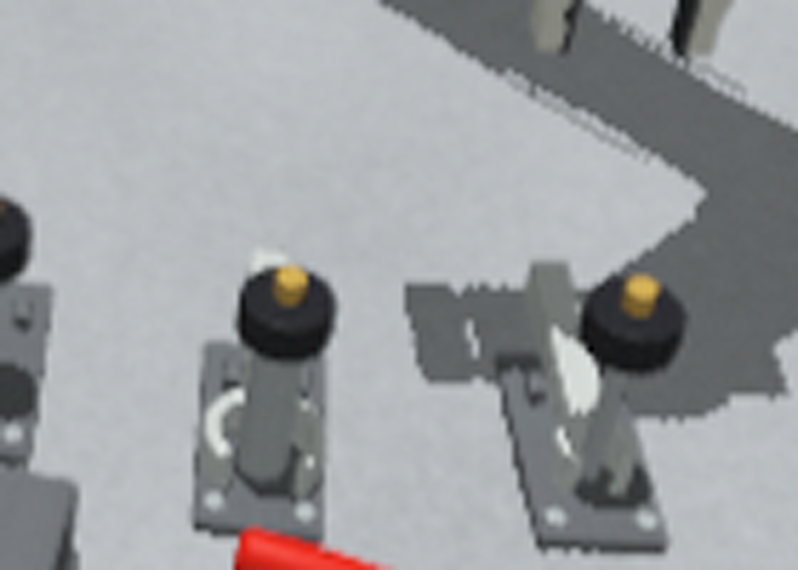

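View pics/s26.png

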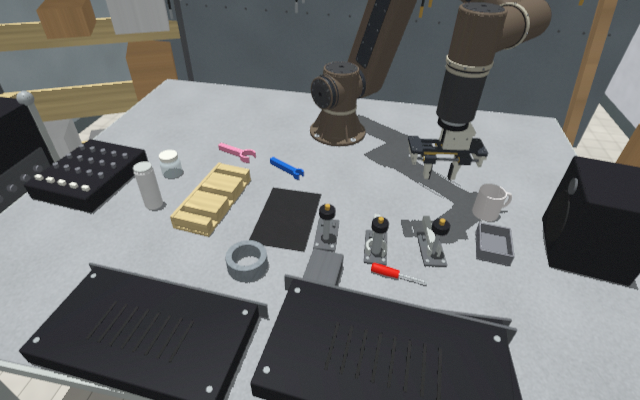

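```bash
python3 -c "
from h import *
f=grab_frame('wrist');s=get_state();M=R.from_euler('xyz',s['ee_rot'])
q=lambda x0,y0,k,p:[[x0+u/k,y0+v/k] for u,v in p]
def tl(u): return M.inv().apply(u-s['eef_pos'])[:,1:]
a=tl(U(f,q(270,80,4.5,[[97,296],[362,296]]),[.01]*2)); b=tl(U(f,q(270,80,4.5,[[184,520],[268,520],[179,10],[273,10]]),[.034]*4))
print(a.mean(0),b[:2].mean(0),b[2:].mean(0),'x=',.05-(a.mean(0)[0]-b[:2].mean(0)[0]))
l=tl(U(f,q(270,80,4.5,[[132,125],[327,122],[132,190],[327,195]]),[.02]*4));print(l.mean(0))
crop(f,430,0,110,200,3,'w26d.png')
"
```

```text
[0.0316 0.0031] [-0.0152  0.0023] [0.0934 0.0021] x= 0.0031505062444585202
[0.0633 0.003 ]
```

View pics/w26d.png

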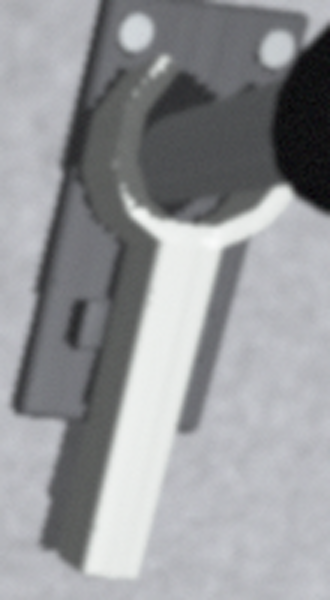

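```bash
python3 -c "
from station import *
print(job_done())"
```

```text
the job is handed in; nothing more can be done
None
```

I fitted both feet that were present to their stands and handed the job in at about 40 s. The thick foot is on the thick pole and the slim foot is on the slim pole. The middle slot was empty, so the medium stand stays empty.

Each foot was laid on the mat and taken again by the shank end. The thick foot was knocked a few centimetres aside on the mat before I could take it again, so I measured it afresh. The grip never visibly slackened.

| Foot | Jaw past pole centre | Allowed | Sideways offset | Lie |
|---|---|---|---|---|
| Thick | about 2 mm | -5 to 11.5 mm | about 1 mm | flat, shank between lugs |
| Slim | about 3 to 4.5 mm | -5 to 8.5 mm | about 1 mm | flat, shank between lugs |

- **Disagreements:** for the slim foot, measuring from the plate edge gave 3.2 mm and from the lugs 4.5 mm. Both are inside the limits. The top and wrist cameras differed by 2 to 4 mm, so I used the wrist camera for the fits.
- **Surroundings:** no contact force showed while fitting. The gripper was open and clear of both feet at the end. In the last scene picture the bystanders stood where they had been, and I never touched the blue and pink look-alikes.

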